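Change over the tool-battery chargers

TASK

Change over the strapping-tool batteries. Unlock the charger that holds the full, green-capped pack and stand that pack upright in the cardboard tray, and lift every flat, red-capped pack straight up out of the interlocked row in the carrier, drop each into a free charger until it is fully home, and swing that charger's lever fully shut over it. The green-capped packs in the carrier stay standing where they are and must not be pulled up along with their neighbours.

Things in the scene. Friction and masses are not known exactly. Their poses are not given: they have to be found in the camera images.
- flat_0: battery pack, black body 84 (x) x 58 (y) x 70 (z) mm, 0.25 to 0.5 kg, red cap; red grip block on the middle of its top 34 (x) x 24 (y) mm, 70 to 101 mm above the origin. T key, 18 mm wide, up the +y flank, out to y = 41.5 mm; T groove up the -y flank. Origin: centre of underside, z up. Flat; starts in the carrier. May be absent
- flat_1: battery pack, black body 84 (x) x 58 (y) x 70 (z) mm, 0.25 to 0.5 kg, red cap; red grip block on the middle of its top 34 (x) x 24 (y) mm, 70 to 101 mm above the origin. T key, 18 mm wide, up the +y flank, out to y = 41.5 mm; T groove up the -y flank. Origin: centre of underside, z up. Flat; starts in the carrier. May be absent
- flat_2: battery pack, black body 84 (x) x 58 (y) x 70 (z) mm, 0.25 to 0.5 kg, red cap; red grip block on the middle of its top 34 (x) x 24 (y) mm, 70 to 101 mm above the origin. T key, 18 mm wide, up the +y flank, out to y = 41.5 mm; T groove up the -y flank. Origin: centre of underside, z up. Flat; starts in the carrier. May be absent
- good_0: battery pack, black body 84 (x) x 58 (y) x 70 (z) mm, 0.25 to 0.5 kg, green cap; green grip block on the middle of its top 34 (x) x 24 (y) mm, 70 to 101 mm above the origin. T key, 18 mm wide, up the +y flank, out to y = 41.5 mm; T groove up the -y flank. Origin: centre of underside, z up. Still good; stays in the carrier
- good_1: battery pack, black body 84 (x) x 58 (y) x 70 (z) mm, 0.25 to 0.5 kg, green cap; green grip block on the middle of its top 34 (x) x 24 (y) mm, 70 to 101 mm above the origin. T key, 18 mm wide, up the +y flank, out to y = 41.5 mm; T groove up the -y flank. Origin: centre of underside, z up. Still good; stays in the carrier
- full_pack: battery pack, black body 84 (x) x 58 (y) x 70 (z) mm, 0.25 to 0.5 kg, green cap; green grip block on the middle of its top 34 (x) x 24 (y) mm, 70 to 101 mm above the origin. T key, 18 mm wide, up the +y flank, out to y = 41.5 mm; T groove up the -y flank. Origin: centre of underside, z up. Full; starts in charger_0 under its shut lever
- carrier: fixed, 112 x 336 mm, origin on the bench under its middle; packs stand in a row on its deck (8 mm up) at y = -120, -60, 0, 60, 120 mm, axes parallel to its own, each key in the next groove with 1.5 to 2 mm play: a pack is free only after 75 mm straight up; pulled sideways it drags its neighbours. Side rails 30 mm, end cheeks 62 mm high
- charger_0: fixed grey charger, origin on the bench under its pocket; base 122 (x) x 112 (y) mm; pocket walls to 54 mm height, 3 mm clearance all round; gap in the +y wall for the key: a pack goes in with axes parallel to the charger's. Seated, its body top is 84 mm, grip top 115 mm above the bench. Holds the full pack at the start, lever shut
- charger_0_seat (a point): centre of the pocket floor of charger_0, 14 mm above the bench, where the origin of a seated pack comes; axes as the charger's
- lever_0 (a joint): locking lever of charger_0, rad: steel arm 88 to 98 mm up, swings level about a pivot at x = 32, y = 50 mm of the charger. 0 = shut: points to the charger's -y, across the pack's top behind the grip, 4 mm over a seated pack (a raised pack blocks it). Grows as it swings to +x, stop 1.8; past 0.9 the pocket is free. Stays where left; takes 1 N at the knob
- lever_0_knob (a point): middle of the orange upright knob at the end of lever_0, 92 mm from the pivot: 18 mm thick, from 97 to 129 mm above the bench
- charger_1: fixed grey charger, origin on the bench under its pocket; base 122 (x) x 112 (y) mm; pocket walls to 54 mm height, 3 mm clearance all round; gap in the +y wall for the key: a pack goes in with axes parallel to the charger's. Seated, its body top is 84 mm, grip top 115 mm above the bench. Starts empty, lever open
- charger_1_seat (a point): centre of the pocket floor of charger_1, 14 mm above the bench, where the origin of a seated pack comes; axes as the charger's
- lever_1 (a joint): locking lever of charger_1, rad: steel arm 88 to 98 mm up, swings level about a pivot at x = 32, y = 50 mm of the charger. 0 = shut: points to the charger's -y, across the pack's top behind the grip, 4 mm over a seated pack (a raised pack blocks it). Grows as it swings to +x, stop 1.8; past 0.9 the pocket is free. Stays where left; takes 1 N at the knob
- lever_1_knob (a point): middle of the orange upright knob at the end of lever_1, 92 mm from the pivot: 18 mm thick, from 97 to 129 mm above the bench
- charger_2: fixed grey charger, origin on the bench under its pocket; base 122 (x) x 112 (y) mm; pocket walls to 54 mm height, 3 mm clearance all round; gap in the +y wall for the key: a pack goes in with axes parallel to the charger's. Seated, its body top is 84 mm, grip top 115 mm above the bench. Starts empty, lever open
- charger_2_seat (a point): centre of the pocket floor of charger_2, 14 mm above the bench, where the origin of a seated pack comes; axes as the charger's
- lever_2 (a joint): locking lever of charger_2, rad: steel arm 88 to 98 mm up, swings level about a pivot at x = 32, y = 50 mm of the charger. 0 = shut: points to the charger's -y, across the pack's top behind the grip, 4 mm over a seated pack (a raised pack blocks it). Grows as it swings to +x, stop 1.8; past 0.9 the pocket is free. Stays where left; takes 1 N at the knob
- lever_2_knob (a point): middle of the orange upright knob at the end of lever_2, 92 mm from the pivot: 18 mm thick, from 97 to 129 mm above the bench
- ready_tray: open cardboard tray, 321 (x) x 340 (y) mm, rim 64 mm high, floor 4 mm thick, loose; origin at the centre of its underside
Things that resemble listed ones, but are neither listed nor needed, are in the scene too. What is shaped like the flat_2 but purple or yellow is not meant.

How it is judged:
By the outcome, as a careful person would: the job done as asked, in the order asked, and still so for the second after the job is handed in, with the robot touching nothing.
Of flat_0, flat_1, flat_2 only 2 to 3 are there at a start; the rules pass over those that are not, and their reading is None.
At some moment in a run one of ready_tray may be knocked a few centimetres aside while the robot is not near it.
It also fails if it takes over 210 s, if anything falls off the work surface, if the arm or the gripper's body presses on something with over 40 N, if the wrist force passes 120 N, or if a joint passes its speed limit or range.

ROBOT

A 7-joint arm with a two-finger parallel gripper is mounted at the origin on the work surface; the furniture and walls round the work are solid. World frame = base frame: x ahead of the robot, y to its left, z up, the work surface at z = 0. Lengths are in mm, angles in rad, forces in N, time in s.
With the tool pointing down it reaches from about 425 to 825 mm from the base axis. Payload 3.6 kg.
Tool frame: the origin (TCP) lies at the very end of the fingers, on their centre line; the grasp point (between the pads) lies 19 mm behind it; z points along the fingers, x is the direction in which the jaws open and shut, and the axes are right-handed (so a half turn about z gives the same grasp; the last joint's range is limited). The gripper opens to 93 mm and grips with 3 to 60 N. Pads are 15 mm wide; open, the fingers measure 128 mm over their backs; the gripper's body (75 mm by 188 mm) begins 65 mm behind the grasp point.
Start: joints at [1.306, 0.615, -0.013, 1.423, 0.008, 1.103, -0.04], TCP at [153.764, -631.519, 186.44] pointing down, gripper open.
Joint ranges: [-3.12, 3.12], [-0.3, 2.06], [-1.34, 1.32], [0.26, 2.42], [-1.36, 4.5], [0.01, 1.98], [-2.84, 2.84]. Speed limits (rad/s): [2.79, 2.79, 3.14, 3.14, 3.14, 3.14, 3.14].

INTERFACE

Orientations are given as [roll, pitch, yaw] about the fixed x, y, z axes, in that order (R = Rz(yaw) Ry(pitch) Rx(roll)).
In Python, from rig import * gives the robot as it stands.
- The arm moves only by the tool jog_arm, never from a script. Its argument "deltas" is a list of rows, each a list of 5 numbers: the opening, from 0 (shut) to 1 (fully open), then the shift along the world's x, y, z in cm, then the turn about the world's z in rad. A call has 1 to 20 rows; each row shifts and turns the pose as measured when the row begins; what a row does not reach is not made up. A row lasts 1/8 s, in which the tool goes at most 62.5 mm and 10.7 degrees, less where a joint would pass 70% of its speed; a pose out of reach is approached as far as the arm can. A call with a gripper value outside its range is refused whole. The fingers move at their own pace and stop on an object; "force" is the grip in N (left out, the last holds). Time passes only in rows, so rows that do not move let the fingers close. It gives the time, the measured TCP pose, the force and the opening at its end, in the units of the state.
- observe(): the state, without advancing time (a new reading comes with each control period).
- get_image(name): name is "side" or "top"; returns (picture, depth): 420x560x3 uint8, blue, green, red; 420x560 float32, mm along the optical axis (not along the pixel's ray), 0 where there is no reading.
- get_calibration(name): a dict with "fx", "fy", "cx", "cy" (pixels), "distortion" ([k1, k2, p1, p2, k3] as OpenCV has them; the pictures are not rectified), "rvec" (rotation vector, rad) and "tvec" (3), from world to camera coordinates, as OpenCV has them. Camera axes: x right, y down, z forward; pixel columns grow to the right and rows downward; lengths in mm; the calibration is good to about 2 mm. A picture is of the moment at which its call begins. get_calibration takes no time and is no camera call.
- close_job(): hands the job in, once; it reports no verdict.
The state is a dict: "t": time; "joints": joint angles; "joint_velocities": joint speeds; "joint_torque": joint torques, N m; "ee_pos": TCP position; "tool_rot": TCP orientation; "wrist_force": force on the tool from outside, world axes, zero at the start; "ft_torque": the same for the moment, N m; "finger_gap": finger opening in mm.
Only numpy, scipy, OpenCV 4.12 (cv2) and the standard library are available. Lean on these libraries where they do the work, as an engineer would, in place of code of your own. Each camera call takes 0.05 s, during which the arm holds its last target. There are 200 camera calls.

## Working session

There is one attempt and no reset: what is moved stays moved. The work goes in short steps, Python scripts to look and compute and a tool call to move; the robot and the scene stay as the last step left them, time stands still between calls to the robot, and variables do not carry over. Pictures are saved under pics/ and viewed, about 12 in all and at most 16, crops included, and the job is handed in when it is done.

Besides the shell and the picture viewer there is one more tool, called after "Emit:" as name(argument=value, ...) on one line, values as JSON. jog_arm: Moves the arm, as the interface text tells. Its arguments: {"type":"object","properties":{"deltas":{"type":"array"},"force":{"type":"number"}},"required":["deltas"]}

```bash
mkdir -p pics; ls; cat > h.py <<'E'
from rig import *
import numpy as np, cv2
def save(n,tag):
    p,d=get_image(n); cv2.imwrite(f'pics/{tag}.png',p); np.save(f'pics/{tag}.npy',d); return p,d
def cam(n):
    c=get_calibration(n); K=np.array([[c['fx'],0,c['cx']],[0,c['fy'],c['cy']],[0,0,1.]])
    return K,np.array(c['distortion'],float),cv2.Rodrigues(np.array(c['rvec'],float))[0],np.array(c['tvec'],float).ravel()
def rays(n,uv):
    K,D,R,t=cam(n); q=cv2.undistortPoints(np.array(uv,float).reshape(-1,1,2),K,D).reshape(-1,2)
    return -R.T@t,(R.T@np.c_[q,np.ones(len(q))].T).T
def onplane(n,uv,z):
    o,r=rays(n,uv); return o+r*((z-o[2])/r[:,2])[:,None]
def cloud(n,d):
    K,D,R,t=cam(n); h,w=d.shape; u,v=np.meshgrid(np.arange(w),np.arange(h))
    o,r=rays(n,np.stack([u.ravel(),v.ravel()],1)); P=o+r*d.ravel()[:,None]; P[d.ravel()==0]=np.nan
    return P.reshape(h,w,3)
E
python3 - <<'E'
from h import *
print(observe())
for n in('top','side'):
    p,d=save(n,n+'0'); c=get_calibration(n); print(c, -cam(n)[2].T@cam(n)[3])
E
```

```text
pics
{'t': 0.0, 'joints': array([ 1.30551071,  0.61589523, -0.01261436,  1.42486541,  0.00810267,
        1.10341151, -0.04040892]), 'joint_velocities': array([ 0.00028038, -0.00055766,  0.00159283,  0.00117911,  0.00170187,
        0.00102347, -0.00049128]), 'joint_torque': array([-5.97393355e-04, -4.58930898e+01,  2.08967370e-01, -1.65748572e+01,
       -6.10216521e-02,  2.02214287e-02,  2.14991028e-04]), 'ee_pos': array([ 153.54113505, -630.71517224,  185.30796212]), 'tool_rot': array([ 3.14155313e+00,  2.52896382e-03, -1.33195383e+00]), 'wrist_force': array([ 0.32777673, -0.04474101,  0.48678391]), 'ft_torque': array([-0.03573906,  0.01342264, -0.00646154]), 'finger_gap': 93.08641755721966}
{'fx': 495.00120801307605, 'fy': 495.00120801307605, 'cx': 285.0475582630807, 'cy': 201.11930112974662, 'distortion': array([-0.13009979,  0.        ,  0.        ,  0.        ,  0.        ]), 'rvec': array([ 2.08748184, -2.13427798,  0.196812  ]), 'tvec': array([ -69.25497677,  422.93289978, 1657.12653106])} [  85.50769442  -96.83594529 1706.76538029]
{'fx': 390.4394661888943, 'fy': 390.4394661888943, 'cx': 278.905134427749, 'cy': 211.5817162800916, 'distortion': array([-0.05223873,  0.        ,  0.        ,  0.        ,  0.        ]), 'rvec': array([ 2.2202031 , -0.59176524,  0.28930118]), 'tvec': array([-381.10203806,  160.51321753, 1426.26990434])} [ -173.90687021 -1029.08948108  1056.39970507]
```

View pics/top0.png

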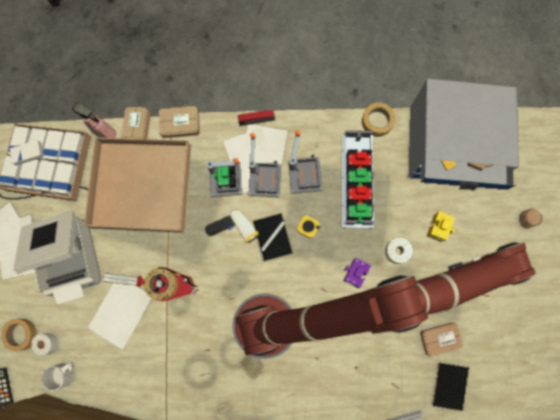

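View pics/side0.png

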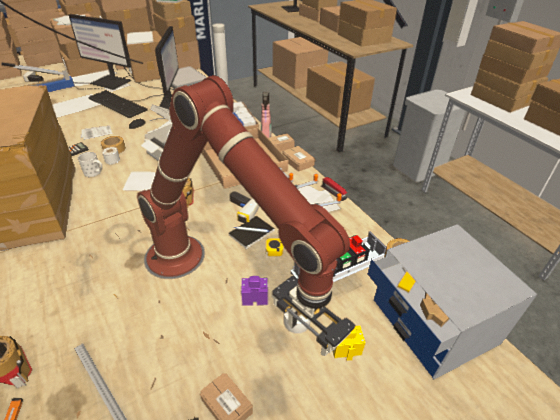

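The top view shows the carrier at about (360,180) with caps red (360,157), green (360,175), red (360,193) and green (360,211). The chargers are at (226,178), which holds the green pack, (266,178) and (305,172). The tray is at (138,185). Decoys are purple (357,272) and yellow (442,226). The side view is mostly blocked by the arm. I'll enlarge the key region next.

```bash
python3 - <<'E'
from h import *
p=cv2.imread('pics/top0.png'); d=np.load('pics/top0.npy')
c=p[120:240,200:390]; cv2.imwrite('pics/c1.png',cv2.resize(c,None,fx=4.2,fy=4.2,interpolation=cv2.INTER_CUBIC))
P=cloud('top',d); hsv=cv2.cvtColor(p,cv2.COLOR_BGR2HSV); H,S,V=cv2.split(hsv)
M={'red':((H<6)|(H>174))&(S>170)&(V>90),'green':(H>45)&(H<85)&(S>120),'orange':(H>=4)&(H<14)&(S>150)&(V>150)}
for k,m in M.items():
    m=m.astype(np.uint8); m[240:]=0; m[:,:200]=0;m[:,400:]=0
    n,l,s,ce=cv2.connectedComponentsWithStats(m)
    for i in range(1,n):
        if s[i,4]<5: continue
        q=P[l==i]; z=q[:,2]; zt=np.nanpercentile(z,95); 
        top=q[z>zt-8]
        hull=top[:,:2].astype(np.float32)
        print(k,s[i],ce[i].round(1),'zmed',np.nanmedian(z).round(1),'z95',zt.round(1),'top n',len(top),np.nanmean(top,0).round(1),'rect',cv2.minAreaRect(hull))
E
```

```text
red [240 112  32   9 153] [255.3 115.8] zmed 49.1 z95 56.2 top n 85 [729.8  33.1  52.5] rect ((732.1636352539062, 20.152965545654297), (19.880847930908203, 113.64409637451172), 10.040780067443848)
red [348 151  23  16 254] [359.9 158.8] zmed 82.4 z95 111.3 top n 57 [ 559.6 -336.7  109.2] rect ((560.6153564453125, -336.2154541015625), (30.943634033203125, 22.058149337768555), 89.42909240722656)
red [349 186  22  17 263] [359.9 193.2] zmed 81.2 z95 111.5 top n 64 [ 439.9 -329.7  108.9] rect ((439.63262939453125, -329.8375244140625), (30.305084228515625, 21.564598083496094), 89.59506225585938)
green [214 167  16  18 212] [222.5 175.2] zmed 88.7 z95 118.3 top n 62 [511.9 121.7 116. ] rect ((511.9975891113281, 121.98236083984375), (34.586483001708984, 21.311264038085938), 2.317167282104492)
green [349 168  22  17 285] [359.9 175.8] zmed 80.9 z95 111.2 top n 70 [ 500.8 -333.3  108.6] rect ((500.2288818359375, -332.26617431640625), (33.9959716796875, 24.44817352294922), 88.8877944946289)
green [349 203  23  20 303] [359.9 211.3] zmed 80.4 z95 111.2 top n 68 [ 380.8 -328.2  108.6] rect ((380
[... 400 characters left out ...]
32.1884155273438, 26.451908111572266), (7.309180736541748, 6.8406901359558105), 0.1840529590845108)
orange [234 159   4   4  12] [235.8 160.6] zmed 130.4 z95 134.4 top n 11 [544.2  81.3 131.2] rect ((544.1246337890625, 80.82586669921875), (14.111299514770508, 8.849048614501953), 24.809677124023438)
orange [359 186   3   2   6] [360.  186.5] zmed 101.9 z95 106.8 top n 4 [ 451.5 -328.7  104.1] rect ((451.66217041015625, -329.5814208984375), (6.987277507781982, 4.924007892608643), 77.67798614501953)
orange [359 202   3   2   5] [359.8 202.4] zmed 74.8 z95 77.7 top n 5 [ 404.4 -330.4   74.1] rect ((404.0262451171875, -331.0845031738281), (7.144283294677734, 5.101657390594482), 83.81334686279297)
```

View pics/c1.png

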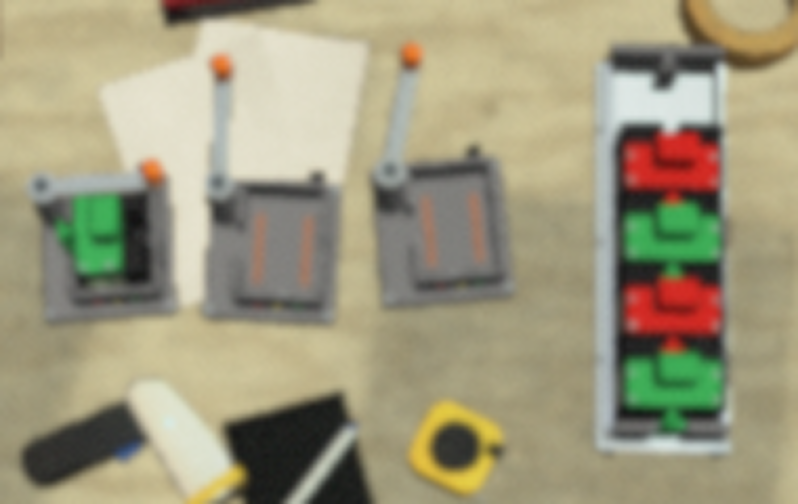

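The crop confirms the layout:
- **Flats:** reds at (360,158) and (360,193). There are two, and the third is absent because the x≈620 slot is empty.
- **Goods:** greens at (360,176) and (360,211). They stay.
- **Full pack:** the green one at (222,175), under the shut lever with its knob at (236,160). This is charger_0.
- **Levers 1 and 2:** open, with knobs at (252,135) and (297,132).
- **Pack keys:** they point along −x in the carrier, so pack yaw is about +87°.

Next I'll get the charger and tray poses.

```bash
cat > m.py <<'E'
from h import *
def rect(pts): 
    r=cv2.minAreaRect(pts[:,:2].astype(np.float32)); return [np.round(x,2) for x in r]
def big(P,m):
    n,l,s,c=cv2.connectedComponentsWithStats(m.astype(np.uint8)); i=1+np.argmax(s[1:,4]); return l==i
E
python3 - <<'E'
from m import *
d=np.load('pics/top0.npy'); P=cloud('top',d); X,Y,Z=P[...,0],P[...,1],P[...,2]
g=P[120:240,225:345]
print('bench z',np.nanmedian(Z[225:240,300:340]), np.nanstd(Z[225:240,320:340]))
for k,(x0,x1,y0,y1) in {'c0':(430,590,45,200),'c1':(430,590,-70,45),'c2':(440,600,-210,-70)}.items():
    b=(X>x0)&(X<x1)&(Y>y0)&(Y<y1)
    hi=b&(Z>44)&(Z<66); fl=b&(Z>6)&(Z<24)
    for nm,m in(('wall',hi),('floor',fl)):
        m=big(P,m); q=P[m]; print(k,nm,m.sum(),'zmed',np.median(q[:,2]).round(1),rect(q),'bbox',np.percentile(q[:,:2],[2,98],axis=0).round(1).tolist(), 'px',np.argwhere(m).min(0)[::-1],np.argwhere(m).max(0)[::-1])
b=(Y>180)&(Y<620)&(X>330)&(X<720)
for nm,m in(('rim',b&(Z>50)&(Z<78)),('tfloor',b&(Z>-6)&(Z<16))):
    m=big(P,m&(X>300)); q=P[m]; print(nm,m.sum(),np.median(q[:,2]),rect(q))
# carrier rails
b=(X>310)&(X<690)&(Y>-420)&(Y<-250)
for lo,hi in((20,40),(52,72)):
    m=b&(Z>lo)&(Z<hi); q=P[m]; print('car',lo,m.sum(),rect(q))
E
```

```text
bench z 2.364859414555667 4.694785189429429
c0 wall 153 zmed 53.5 [array([502.07, 120.87]), array([85.81, 77.89]), np.float64(4.57)] bbox [[460.7, 81.9], [540.9, 158.0]] px [216 166] [238 192]
c0 floor 299 zmed 13.5 [array([512.84, 127.02]), array([123.8 , 120.42]), np.float64(3.79)] bbox [[451.1, 72.4], [561.1, 185.9]] px [210 161] [243 197]
c1 wall 201 zmed 52.9 [array([505.52,  -7.4 ]), array([ 97.4 , 104.29]), np.float64(87.92)] bbox [[453.4, -56.8], [555.7, 33.4]] px [250 163] [278 192]
c1 floor 717 zmed 14.3 [array([502.11, -12.54]), array([113.47, 120.66]), np.float64(89.37)] bbox [[445.1, -63.0], [552.0, 43.6]] px [250 164] [282 197]
c2 wall 199 zmed 52.9 [array([ 518.3 , -149.55]), array([105.39, 101.95]), np.float64(7.02)] bbox [[467.6, -199.9], [570.2, -98.5]] px [289 157] [320 188]
c2 floor 705 zmed 14.0 [array([ 511.88, -149.75]), array([109.4 , 116.59]), np.float64(3.87)] bbox [[458.2, -206.3], [565.2, -97.9]] px [288 161] [322 193]
rim 1029 59.87890467098396 [array([527.85, 445.79]), array([359.99, 383.22]), np.float64(86.87)]
tfloor 7155 4.721479143419174 [array([503.15, 448.26]), array([323.2 , 309.18]), np.float64(86.56)]
car 20 388 [array([ 512.84, -346.39]), array([130.27, 355.88]), np.float64(86.79)]
car 52 348 [array([ 512.72, -345.69]), array([121.22, 356.14]), np.float64(86.67)]
```

```bash
cat > ed.py <<'E'
from m import *
def edge(img,axis,rng,lo,hi):
    """along rows (axis 0: per column, search rows lo..hi) -> subpixel max-gradient points (u,v)"""
    out=[]
    for k in rng:
        s=img[lo:hi,k] if axis==0 else img[k,lo:hi]
        g=np.abs(np.gradient(s.astype(float))); i=int(np.argmax(g[1:-1]))+1
        w=g[i-1:i+2]; e=lo+i+(w[2]-w[0])/(2*(2*w[1]-w[0]-w[2])+1e-9)
        out.append((k,e) if axis==0 else (e,k))
    return np.array(out)
def line(n,uv,z):
    q=onplane(n,uv,z)[:,:2]
    for _ in range(3):
        c=np.median(q,0) if _==0 else q.mean(0); v=np.linalg.svd(q-q.mean(0))[2][0]; nn=np.array([-v[1],v[0]]); r=(q-q.mean(0))@nn
        q=q[np.abs(r-np.median(r))<2.0] if len(q)>6 else q
    v=v if v[np.argmax(abs(v))]>0 else -v
    return q.mean(0).round(1),np.degrees(np.arctan2(v[1],v[0])).round(2),len(q),r.std().round(2)
E
python3 - <<'E'
from ed import *
p=cv2.imread('pics/top0.png'); g=cv2.cvtColor(p,cv2.COLOR_BGR2GRAY)
# crop->full px: u=200+x/4.2, v=120+y/4.2
E={'c0':dict(b=(range(214,239),190,200),r=(range(170,193),237,247),l=(range(172,193),205,215)),
   'c1':dict(b=(range(252,277),191,201),r=(range(168,194),276,286),l=(range(171,193),245,254)),
   'c2':dict(b=(range(294,319),186,197),r=(range(163,189),316,327),l=(range(167,190),285,296))}
for k,e in E.items():
    for s,(rg,lo,hi) in e.items():
        uv=edge(g,0 if s=='b' else 1,rg,lo,hi)
        print(k,s,'px mid',np.median(uv,0).round(1),'z0',line('top',uv,0),'z14',line('top',uv,14))
# carrier outer edges: rails 30mm
for s,(ax,rg,lo,hi) in dict(L=(1,range(140,220),338,350),R=(1,range(140,220),366,380),b=(0,range(348,370),218,232)).items():
    uv=edge(g,ax,rg,lo,hi); print('car',s,np.median(uv,0).round(1),'z0',line('top',uv,0),'z30',line('top',uv,30))
# caps: per-colour blob of caps, centroid of cap plane (z 78+?) 
hsv=cv2.cvtColor(p,cv2.COLOR_BGR2HSV);H,S,V=cv2.split(hsv)
cv2.imwrite('pics/c2.png',np.hstack([cv2.resize(p[155:200,205:330],None,fx=6.2,fy=6.2,interpolation=cv2.INTER_CUBIC)]))
E
```

```text
c0 b px mid [226.  195.2] z0 (array([455.3, 100.1]), np.float64(90.74), 8, np.float64(0.19)) z14 (array([452.2,  98.5]), np.float64(90.74), 8, np.float64(0.19))
c0 r px mid [240.8 181. ] z0 (array([509.7,  76.6]), np.float64(2.94), 17, np.float64(1.05)) z14 (array([506.2,  75.2]), np.float64(2.94), 17, np.float64(1.04))
c0 l px mid [208.9 182. ] z0 (array([501.2, 191.6]), np.float64(-1.21), 13, np.float64(0.43)) z14 (array([497.8, 189.2]), np.float64(-1.21), 13, np.float64(0.43))
c1 b px mid [264.  196.8] z0 (array([447.3,  -4.2]), np.float64(85.15), 25, np.float64(0.49)) z14 (array([444.3,  -5. ]), np.float64(85.15), 25, np.float64(0.49))
c1 r px mid [280.  180.5] z0 (array([  -871. , -56553.3]), np.float64(88.6), 2, np.float64(0.0)) z14 (array([  -863.2, -56090.2]), np.float64(88.6), 2, np.float64(0.0))
c1 l px mid [248.2 181.5] z0 (array([505.1,  49.5]), np.float64(-5.47), 18, np.float64(0.74)) z14 (array([501.7,  48.3]), np.float64(-5.47), 18, np.float64(0.74))
c2 b px mid [306.  188.4] z0 (array([ 475.1, -170.9]), np.float64(92.61), 7, np.float64(0.27)) z14 (array([ 471.9, -170.
[... 152 characters left out ...]
[ 515.8, -201. ]), np.float64(-2.14), 13, np.float64(0.82))
c2 l px mid [288.9 178. ] z0 (array([513.2, -93.3]), np.float64(1.82), 23, np.float64(0.78)) z14 (array([509.7, -93.4]), np.float64(1.82), 23, np.float64(0.78))
car L [345.8 179.5] z0 (array([ 491., -295.]), np.float64(-2.45), 72, np.float64(0.55)) z30 (array([ 485.7, -291.5]), np.float64(-2.43), 73, np.float64(0.57))
car R [371.7 179.5] z0 (array([ 491.8, -387.4]), np.float64(-1.77), 35, np.float64(0.91)) z30 (array([ 486.9, -382.4]), np.float64(-1.8), 36, np.float64(0.91))
car b [358.5 224.3] z0 (array([ 340.8, -333.9]), np.float64(87.66), 16, np.float64(0.57)) z30 (array([ 336.4, -329.7]), np.float64(87.66), 16, np.float64(0.56))
```

View pics/c2.png

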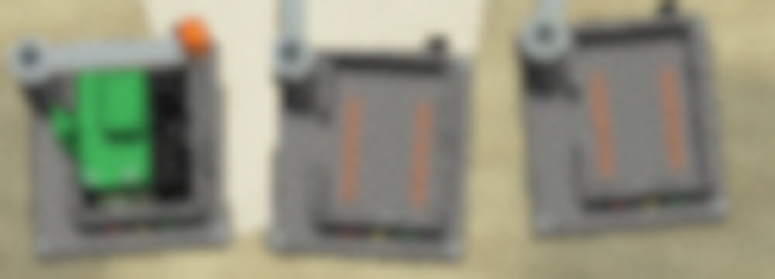

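The enlarged crop shows the three chargers, with lever pivots at about (209.8,164.2), (251.8,163.5) and (292.9,160.5). Their orange contact strips lie nearly along x. I'll start moving towards lever_0's knob now and refine the charger poses on the way.

Emit:
jog_arm(deltas=[[0.4, 4.1, 3.5, 0.2, 0.08], [0.4, 4.1, 3.5, 0.2, 0.08], [0.4, 4.1, 3.5, 0, 0.08], [0.4, 4.1, 3.5, 0, 0.08], [0.4, 4.1, 3.5, 0, 0.08], [0.4, 4.1, 3.5, 0, 0.08], [0.4, 4.1, 3.5, 0, 0.08], [0.4, 4.1, 3.5, 0, 0.08], [0.4, 0.7, 5.4, 0, 0.08], [0.4, 0.7, 5.4, 0, 0.08], [0.4, 0.7, 5.4, 0, 0.08], [0.4, 0.7, 5.4, 0, 0.08], [0.4, 0.7, 5.4, 0, 0.08], [0.4, 0.7, 5.4, 0, 0.08], [0.4, 0.7, 5.4, 0, 0.08], [0.4, 0.7, 5.4, 0, 0.08], [0.4, 0, 0, 0, 0]])

```text
t: 2.22
ee_pos: [538.5, 108.1, 181.8]
tool_rot: [3.14, 0.012, -0.013]
wrist_force: [-0.8, -0.2, -0.3]
finger_gap: 37.0
```

```bash
python3 - <<'E'
from ed import *
f=lambda x,y:(205+x/6.2-.42,155+y/6.2-.42)
pv=onplane('top',[f(30,57),f(292,54),f(545,38)],100); print('pivots',pv.round(1))
kn=onplane('top',[(235.8,160.6),(252.1,135.4),(297.5,132.5)],125); print('knobs',kn.round(1))
b=pv-kn; print('len',np.hypot(b[:,0],b[:,1]), 'ang of knob dir',np.degrees(np.arctan2(-b[:,1],-b[:,0])))
bc=onplane('top',[f(40,255),f(228,243),f(272,252),f(462,258),f(537,235),f(728,218)],3); 
for i in range(3):
    l,r=bc[2*i],bc[2*i+1]; v=l-r; y=np.arctan2(v[1],v[0])-np.pi/2; c=(l+r)/2+61*np.array([np.cos(y),np.sin(y),0])
    R=np.array([[np.cos(y),-np.sin(y)],[np.sin(y),np.cos(y)]])
    print(i,'w',np.hypot(*v[:2]).round(1),'yaw',np.degrees(y).round(2),'c from bottom',c.round(1),'c from pivot',(pv[i,:2]-R@[32,50]).round(1))
# orange strips directions on the floor plane
p=cv2.imread('pics/top0.png').astype(int); m=((p[...,2]-p[...,1])>18)
for nm,(u0,u1) in {'c1a':(257,265),'c1b':(268,277),'c2a':(298,305),'c2b':(309,318)}.items():
    mm=np.zeros(m.shape,bool); mm[164:192,u0:u1]=m[164:192,u0:u1]; vu=np.argwhere(mm)
    w=(p[...,2]-p[...,1])[mm].astype(float); q=onplane('top',vu[:,::-1],14)[:,:2]; c=np.average(q,axis=0,weights=w)
    C=np.cov(q.T,aweights=w); v=np.linalg.eigh(C)[1][:,1]; v*=np.sign(v[0]); print(nm,len(q),c.round(1),np.degrees(np.arctan2(v[1],v[0])).round(2),(np.sqrt(12*np.linalg.eigvalsh(C))).round(1))
E
```

```text
pivots [[ 544.5  174.   100. ]
 [ 542.3   30.6  100. ]
 [ 547.8 -107.2  100. ]]
knobs [[ 545.9   81.5  125. ]
 [ 632.5   26.6  125. ]
 [ 638.7 -126.2  125. ]]
len [92.50361783 90.33671508 92.91158106] ang of knob dir [-89.13997321  -2.50445643 -11.84170167]
0 w 107.8 yaw 2.33 c from bottom [517.9 131.8   3. ] c from pivot [514.5 122.7]
1 w 108.2 yaw -3.22 c from bottom [511.2  -7.    3. ] c from pivot [507.5 -17.6]
2 w 109.1 yaw 3.84 c from bottom [ 524.1 -150.8    3. ] c from pivot [ 519.2 -159.2]
c1a 41 [508.7   4.3] -3.72 [ 8.6 55.2]
c1b 43 [506.1 -35.8] -5.04 [ 9.  58.2]
c2a 45 [ 521.  -138.8] 4.58 [ 9.3 56.4]
c2b 44 [ 524.7 -178.8] 4.19 [ 9.2 55.6]
```

Chargers 1 and 2 agree between pivot and contact strips:

| Charger | x (mm) | y (mm) | Yaw |
|---|---|---|---|
| c0 | 513 | 122.5 | ~1° |
| c1 | 507 | −16.5 | −4° |
| c2 | 521 | −159 | 4.4° |

Now I'll straddle knob 0 and swing the lever open.

Emit:
jog_arm(deltas=[[0.4, 0.75, -2.65, 0, 0.02], [0.4, 0, 0, -3.5, 0], [0.4, 0, 0, -3.0, 0], [0.4, 0, 0, -1.0, 0], [0.4, 0, 0, 0, 0]])

```text
t: 2.85
ee_pos: [545.9, 75.0, 104.2]
tool_rot: [3.135, 0.013, 0.001]
wrist_force: [-0.3, -0.0, -0.6]
finger_gap: 37.2
```

Emit:
jog_arm(deltas=[[0.4, 0, 0.65, 0, 0], [0.4, 0.92, 0.05, 0, 0.1], [0.4, 0.91, 0.14, 0, 0.1], [0.4, 0.89, 0.23, 0, 0.1], [0.4, 0.86, 0.32, 0, 0.1], [0.4, 0.83, 0.4, 0, 0.1], [0.4, 0.78, 0.48, 0, 0.1], [0.4, 0.73, 0.56, 0, 0.1], [0.4, 0.67, 0.63, 0, 0.1], [0.4, 0, 0, 0, 0]])

```text
t: 4.1
ee_pos: [620.8, 117.8, 117.2]
tool_rot: [3.13, -0.009, 0.828]
wrist_force: [0.5, 0.6, -0.1]
finger_gap: 37.6
```

Emit:
jog_arm(deltas=[[0.4, 0.3, 0.4, -1.2, 0], [0.4, 0.45, 0.8, -0.2, 0.1], [0.4, 0.35, 0.85, -0.2, 0.1], [0.4, 0.25, 0.85, -0.2, 0.1], [0.4, 0.15, 0.85, -0.2, 0.1], [0.4, 0.05, 0.85, -0.2, 0.1], [0.4, 0, 0.3, 0, 0.1], [0.4, 0, 0, 0, 0]])

```text
t: 5.1
ee_pos: [634.5, 167.8, 90.7]
tool_rot: [3.132, -0.005, 1.437]
wrist_force: [0.1, -0.1, -0.4]
finger_gap: 37.2
```

```bash
python3 - <<'E'
from ed import *
p,d=save('top','top1'); s,ds=save('side','side1'); print(observe()['ee_pos'],observe()['wrist_force'])
cv2.imwrite('pics/c3.png',np.vstack([cv2.resize(p[120:215,170:330],(800,475)*1,interpolation=cv2.INTER_CUBIC)]))
E
```

```text
[634.64798682 167.44419522  91.00383092] [-0.07438778 -0.73802363  0.27230469]
```

View pics/c3.png

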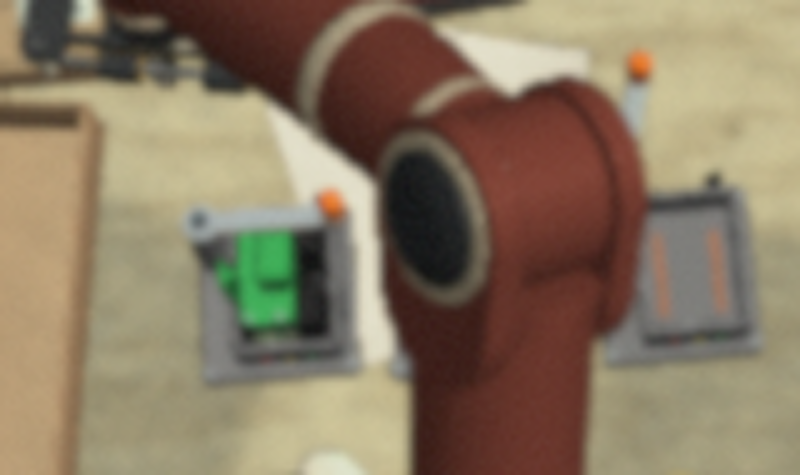

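View pics/side1.png

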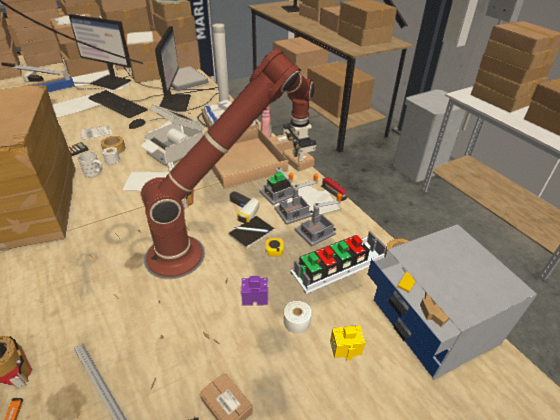

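Lever_0 did not move: the knob is still shut at px (236,161). Something is off between the measured TCP and where the gripper appears. I'll check by projecting the TCP into both views.

```bash
cat >> h.py <<'E'
def proj(n,P):
    K,D,R,t=cam(n); return cv2.projectPoints(np.array(P,float).reshape(-1,1,3),R,t,K,D)[0].reshape(-1,2)
E
python3 - <<'E'
from ed import *
e=observe()['ee_pos']
for n in('top','side'):
    print(n,proj(n,[e,e+[0,0,84],[545.9,81.5,125],[544.5,174,100],[632.5,26.6,125],[638.7,-126.2,125]]).round(1).tolist())
s=cv2.imread('pics/side1.png'); q=cv2.resize(s[110:250,220:400],None,fx=4.2,fy=4.2,interpolation=cv2.INTER_CUBIC); cv2.imwrite('pics/c4.png',q)
E
```

```text
top [[212.1, 139.2], [208.0, 131.0], [235.8, 160.6], [209.4, 163.8], [252.1, 135.4], [297.5, 132.5]]
side [[298.0, 164.9], [298.9, 148.5], [291.3, 174.0], [279.7, 168.1], [316.2, 174.9], [339.8, 194.4]]
```

View pics/c4.png

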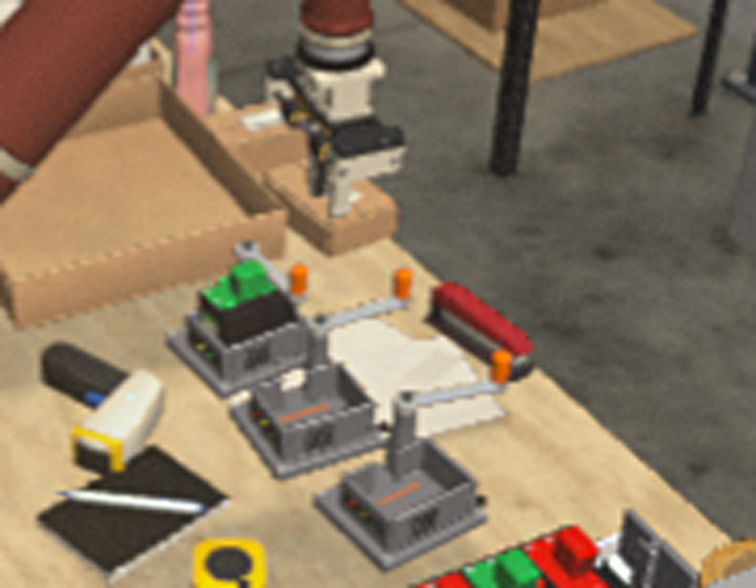

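```bash
python3 - <<'E'
from ed import *
for n in('side','top'):
    d=np.load(f'pics/{n}1.npy'); P=cloud(n,d)
    m=(abs(P[...,0]-634)<130)&(abs(P[...,1]-168)<130)&(P[...,2]>75)&(P[...,2]<230)
    if n=='side': m[:, :270]=0
    q=P[m]; vu=np.argwhere(m)
    print(n,len(q),'min z',np.sort(q[:,2])[:8].round(0))
    for z0 in range(75,230,15):
        k=(q[:,2]>=z0)&(q[:,2]<z0+15)
        if k.any(): print(z0,k.sum(),'x',np.percentile(q[k,0],[2,50,98]).round(0),'y',np.percentile(q[k,1],[2,50,98]).round(0))
print(observe()['joints'].round(3))
E
```

```text
side 412 min z [75. 75. 76. 77. 77. 78. 78. 78.]
75 45 x [505. 525. 542.] y [ 90. 110. 173.]
90 76 x [506. 535. 549.] y [ 40. 114. 178.]
105 38 x [506. 523. 546.] y [ 75. 115. 174.]
120 26 x [534. 619. 639.] y [ 75. 140. 196.]
135 28 x [616. 628. 640.] y [135. 181. 195.]
150 33 x [614. 625. 641.] y [132. 149. 198.]
165 14 x [615. 624. 635.] y [132. 167. 198.]
180 2 x [617. 619. 621.] y [147. 150. 153.]
195 12 x [591. 616. 650.] y [ 82.  90. 254.]
210 98 x [583. 608. 646.] y [ 81. 110. 253.]
225 40 x [584. 601. 650.] y [ 79. 143. 252.]
top 479 min z [75. 75. 75. 75. 76. 76. 77. 77.]
75 107 x [505. 527. 545.] y [ 82. 139. 168.]
90 145 x [524. 543. 554.] y [ 83. 139. 183.]
105 64 x [505. 520. 545.] y [ 76. 122. 173.]
120 31 x [509. 545. 633.] y [ 74.  84. 192.]
135 11 x [564. 631. 641.] y [101. 192. 201.]
150 2 x [636. 639. 641.] y [186. 187. 187.]
165 2 x [634. 636. 637.] y [188. 188. 189.]
180 5 x [629. 631. 633.] y [189. 192. 195.]
195 3 x [599. 599. 606.] y [149. 152. 192.]
210 53 x [595. 606. 618.] y [125. 189. 253.]
225 56 x [596. 610. 636.] y [130. 193. 254.]
[ 0.112  0.824 -0.757  1.51   0.623  1.047  0.639]
```

```bash
python3 - <<'E'
from ed import *
d=np.load('pics/side0.npy'); P=cloud('side',d)
m=(abs(P[...,0]-153)<130)&(abs(P[...,1]+630)<130)&(P[...,2]>90)&(P[...,2]<400)
q=P[m]
for z0 in range(90,400,15):
    k=(q[:,2]>=z0)&(q[:,2]<z0+15)
    if k.any(): print(z0,k.sum(),'x',np.percentile(q[k,0],[2,50,98]).round(0),'y',np.percentile(q[k,1],[2,50,98]).round(0))
print(proj('side',[[153.5,-630.7,185.3],[153.5,-630.7,269]]))
o=observe(); print(o['ee_pos'],o['tool_rot'],o['joints'].round(4))
E
```

```text
210 18 x [129. 137. 156.] y [-685. -584. -577.]
225 54 x [128. 145. 164.] y [-691. -585. -576.]
240 49 x [128. 140. 158.] y [-691. -586. -575.]
255 25 x [127. 130. 144.] y [-587. -582. -574.]
270 10 x [132. 141. 145.] y [-584. -583. -582.]
285 10 x [129. 131. 134.] y [-585. -585. -579.]
300 96 x [ 97. 130. 166.] y [-721. -686. -557.]
315 462 x [ 98. 129. 183.] y [-721. -654. -561.]
330 872 x [ 99. 147. 199.] y [-726. -659. -539.]
345 491 x [102. 144. 202.] y [-722. -647. -541.]
360 17 x [127. 136. 140.] y [-652. -650. -619.]
375 60 x [109. 117. 129.] y [-654. -630. -595.]
390 160 x [111. 124. 175.] y [-668. -648. -598.]
[[307.82730587 345.49625414]
 [310.10524379 326.44582645]]
[634.64798682 167.44419522  91.00383092] [ 3.13139657 -0.00447862  1.43651541] [ 0.1123  0.8239 -0.7571  1.5105  0.6235  1.0473  0.6394]
```

The gripper's real fingertips sit about 31 mm above the reported TCP z. That held in both the start view and this one, while the lateral readings agree. So I passed over the knob, and I'll use real z ≈ reported + 31. Going back to the knob lower.

Emit:
jog_arm(deltas=[[0.4, 0, 0, 2.5, 0], [0.4, 0, 0, 2.0, 0], [0.4, -0.63, -0.61, 0, -0.1], [0.4, -0.63, -0.61, 0, -0.1], [0.4, -0.63, -0.61, 0, -0.1], [0.4, -0.63, -0.61, 0, -0.1], [0.4, -0.63, -0.61, 0, -0.1], [0.4, -0.63, -0.61, 0, -0.1], [0.4, -0.63, -0.61, 0, -0.1], [0.4, -0.63, -0.61, 0, -0.1], [0.4, -0.63, -0.61, 0, -0.1], [0.4, -0.63, -0.61, 0, -0.1], [0.4, -0.63, -0.61, 0, -0.1], [0.4, -0.63, -0.61, 0, -0.1], [0.4, -0.63, -0.61, 0, -0.1], [0.4, -0.63, -0.61, 0, -0.1], [0.4, 0, 0, 0, 0]])

```text
t: 7.32
ee_pos: [543.2, 74.8, 138.9]
tool_rot: [3.127, -0.007, -0.046]
wrist_force: [0.9, 0.9, -0.1]
finger_gap: 37.4
```

Emit:
jog_arm(deltas=[[0.4, 0.25, 0.6, -1.0, 0.05], [0.4, 0, 0, -2.5, 0], [0.4, 0, 0, -2.0, 0], [0.4, 0, 0, -0.8, 0], [0.4, 0, 0, 0, 0]])

```text
t: 7.95
ee_pos: [547.4, 84.8, 72.7]
tool_rot: [3.13, -0.009, 0.018]
wrist_force: [0.7, 0.1, 0.6]
finger_gap: 37.0
```

Emit:
jog_arm(deltas=[[0.4, 0.85, -0.2, -0.1, 0.1], [0.4, 0.85, 0.1, -0.1, 0.1], [0.4, 0.83, 0.2, -0.1, 0.1], [0.4, 0.8, 0.28, -0.1, 0.1], [0.4, 0.75, 0.36, -0.1, 0.1], [0.4, 0.7, 0.44, -0.1, 0.1], [0.4, 0.65, 0.5, -0.1, 0.1], [0.4, 0.6, 0.56, -0.1, 0.1], [0.4, 0, 0, 0, 0]])

```text
t: 9.07
ee_pos: [609.4, 109.3, 70.0]
tool_rot: [3.13, -0.01, 0.848]
wrist_force: [-0.4, 0.2, -0.4]
finger_gap: 37.2
```

Emit:
jog_arm(deltas=[[0.4, 0.6, 0.65, 0, 0.1], [0.4, 0.55, 0.75, 0, 0.1], [0.4, 0.45, 0.8, 0, 0.1], [0.4, 0.37, 0.85, 0, 0.1], [0.4, 0.28, 0.9, 0, 0.1], [0.4, 0.2, 0.95, 0, 0.1], [0.4, 0.1, 0.95, 0, 0.08], [0.4, 0, 0, 0, 0]])

```text
t: 10.07
ee_pos: [634.3, 160.9, 71.1]
tool_rot: [3.128, 0.003, 1.532]
wrist_force: [-0.6, 0.4, -0.3]
finger_gap: 37.2
```

```bash
cat > kn.py <<'E'
from ed import *
def blobs(p,col,box=(200,100,400,240),amin=5):
    H,S,V=cv2.split(cv2.cvtColor(p,cv2.COLOR_BGR2HSV))
    m={'red':((H<6)|(H>174))&(S>170)&(V>90),'green':(H>45)&(H<85)&(S>120),'orange':(H>=4)&(H<14)&(S>150)&(V>150)}[col].astype(np.uint8)
    k=np.zeros_like(m); x0,y0,x1,y1=box; k[y0:y1,x0:x1]=m[y0:y1,x0:x1]
    n,l,s,c=cv2.connectedComponentsWithStats(k)
    return [(s[i,4],c[i].round(1)) for i in range(1,n) if s[i,4]>=amin],l
if __name__=='__main__':
    import sys
    tag=sys.argv[1]
    for n in('top','side'):
        p,d=save(n,n+tag); bx=(190,100,400,240) if n=='top' else (260,150,360,290)
        for c in('orange','red','green'):
            b,l=blobs(p,c,bx,3)
            for a,ce in b: print(n,c,a,ce,onplane(n,[ce],{'orange':113,'red':100,'green':100}[c]).round(0)[0] if n=='side' or c!='orange' else onplane(n,[ce],125).round(0)[0])
    o=observe(); print(o['t'],o['ee_pos'].round(1),o['tool_rot'].round(3),o['wrist_force'].round(1))
E
python3 kn.py 2
```

```text
top orange 15 [297.4 132.6] [ 638. -126.  125.]
top orange 5 [359.8 186.6] [ 447. -326.  125.]
top orange 5 [359.8 202.4] [ 394. -323.  125.]
top red 104 [260.2 114.8] [715.   0. 100.]
top red 256 [360.  158.8] [ 549. -335.  100.]
top red 265 [359.9 193.2] [ 430. -329.  100.]
top green 248 [222.7 173.6] [509. 129. 100.]
top green 284 [359.8 175.8] [ 490. -331.  100.]
top green 302 [359.8 211.3] [ 369. -325.  100.]
side orange 13 [298.  161.5] [630. 162. 113.]
side orange 18 [315.2 177.6] [628.  26. 113.]
side orange 14 [339.4 197.2] [ 637. -128.  113.]
side orange 3 [358. 236.] [ 563. -334.  113.]
side red 122 [335.  185.4] [680. -44. 100.]
side red 177 [353.8 243.2] [ 538. -345.  100.]
side red 219 [326.  255.4] [ 421. -344.  100.]
side green 106 [277.4 177.3] [502. 120. 100.]
side green 221 [340.7 249.6] [ 480. -347.  100.]
side green 212 [311.3 261.3] [ 363. -342.  100.]
side green 29 [303.3 268. ] [ 325. -353.  100.]
side green 4 [301.  275.5] [ 301. -376.  100.]
10.175 [634.3 160.1  71.1] [3.128 0.004 1.531] [-0.6  1.3  0.7]
```

Lever_0 is open: its knob is now at about (630,162), θ≈1.4. Next I'll grasp the full pack.

Emit:
jog_arm(deltas=[[0.4, 0, 0, 2.5, 0], [0.4, 0, 0, 2.5, 0], [0.75, -0.8, -0.25, 0, -0.1], [0.75, -0.8, -0.25, 0, -0.1], [0.75, -0.8, -0.25, 0, -0.1], [0.75, -0.8, -0.25, 0, -0.1], [0.75, -0.8, -0.25, 0, -0.1], [0.75, -0.8, -0.25, 0, -0.1], [0.75, -0.8, -0.25, 0, -0.1], [0.75, -0.8, -0.25, 0, -0.1], [0.75, -0.8, -0.25, 0, -0.1], [0.75, -0.8, -0.25, 0, -0.1], [0.75, -0.8, -0.25, 0, -0.1], [0.75, -0.8, -0.25, 0, -0.1], [0.75, -0.8, -0.25, 0, -0.1], [0.75, -0.8, -0.25, 0, -0.1], [0.75, -0.8, -0.25, 0, -0.1], [0.75, 0, 0, 0, 0]])

```text
t: 12.42
ee_pos: [510.4, 117.3, 129.6]
tool_rot: [3.125, -0.006, -0.055]
wrist_force: [-0.3, 0.4, 0.1]
finger_gap: 69.6
```

Emit:
jog_arm(deltas=[[0.75, 0.2, 0.4, -1.5, 0.075], [0.75, 0, 0, -2.0, 0], [0.75, 0, 0, -1.5, 0], [0.75, 0, 0, -0.8, 0], [0.75, 0, 0, 0, 0]])

```text
t: 13.05
ee_pos: [515.2, 122.0, 71.3]
tool_rot: [3.127, -0.012, 0.024]
wrist_force: [0.9, -0.2, -0.5]
finger_gap: 69.5
```

Emit:
jog_arm(deltas=[[0.75, -0.25, 0, -0.7, 0], [0.75, 0, 0, -0.5, 0], [0.75, 0, 0, 0, 0], [0.3, 0, 0, 0, 0], [0.1, 0, 0, 0, 0], [0.1, 0, 0, 0, 0], [0.1, 0, 0, 0, 0], [0.1, 0, 0, 0, 0]], force=40)

```text
t: 14.05
ee_pos: [512.7, 122.3, 59.9]
tool_rot: [3.127, -0.013, 0.025]
wrist_force: [-0.8, 0.2, -2.5]
finger_gap: 33.5
```

Emit:
jog_arm(deltas=[[0.1, 0, 0, 0.5, 0], [0.1, 0, 0, 1.0, 0], [0.1, 0, 0, 1.0, 0], [0.1, 0, 0, 1.5, 0], [0.1, 0, 0, 1.5, 0], [0.1, 0, 0, 2.0, 0], [0.1, 0, 0, 2.0, 0], [0.1, 0, 0, 1.0, 0], [0.1, 0, 0, 0, 0]])

```text
t: 15.18
ee_pos: [511.0, 121.3, 171.7]
tool_rot: [3.127, -0.012, 0.025]
wrist_force: [-0.9, -0.3, -5.1]
finger_gap: 33.5
```

```bash
cat > tray.py <<'E'
from m import *
p,d=save('top','t'); P=cloud('top',d); X,Y,Z=P[...,0],P[...,1],P[...,2]
b=(Y>150)&(Y<680)&(X>300)&(X<760)
m=big(P,b&(Z>-6)&(Z<16)&(cv2.cvtColor(p,cv2.COLOR_BGR2HSV)[...,1]>90)&(abs(Y-445)<260)); q=P[m]; print('floor',m.sum(),rect(q),np.percentile(q[:,:2],[3,97],axis=0).round(0).tolist(),'px',np.percentile(np.argwhere(m),[1,99],axis=0))
s,ds=save('side','ts'); o=observe(); print(o['t'],o['ee_pos'].round(1),o['wrist_force'].round(1),o['finger_gap'])
cv2.imwrite('pics/c5.png',np.hstack([cv2.resize(p[100:280,60:280],(440,360)),cv2.resize(s[90:270,180:360],(360,360))]))
E
python3 tray.py
```

```text
floor 6833 [array([503.59, 448.88]), array([324.87, 308.24]), np.float64(86.41)] [[359.0, 303.0], [647.0, 601.0]] px [[144.  94.]
 [226. 181.]]
15.275 [510.2 120.9 170.5] [ 0.  -0.3 -5.3] 33.82012600241176
```

View pics/c5.png

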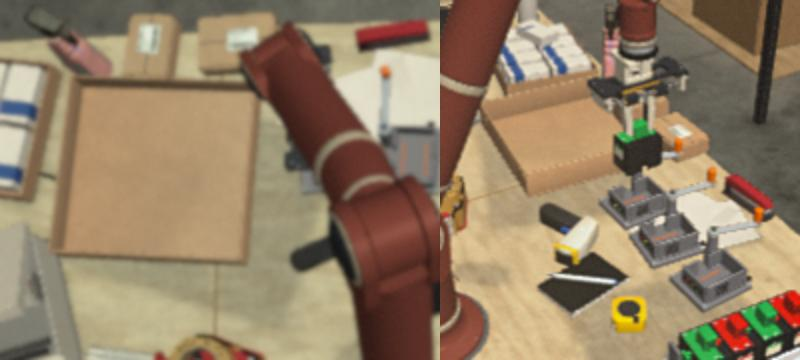

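Emit:
jog_arm(deltas=[[0.1, -0.2, 3.5, 0, 0], [0.1, -0.3, 5, 0, 0], [0.1, -0.3, 5, 0, 0], [0.1, -0.3, 5, 0, 0], [0.1, -0.3, 5, 0, 0], [0.1, -0.3, 4, 0, 0], [0.1, -0.2, 2, 0, 0], [0.1, 0, 0, 0, 0]])

```text
t: 16.27
ee_pos: [485.7, 417.0, 160.0]
tool_rot: [3.112, 0.007, 0.018]
wrist_force: [-0.4, 0.7, -5.6]
finger_gap: 34.0
```

```bash
python3 tray.py
```

```text
floor 1997 [array([443.29, 475.93]), array([276.36, 184.84]), np.float64(86.34)] [[353.0, 378.0], [517.0, 608.0]] px [[177.96  93.  ]
 [226.04 161.  ]]
16.375 [487.2 413.9 160.1] [-0.6 -0.9 -5.5] 33.722070038883054
```

Emit:
jog_arm(deltas=[[0.1, 0, 0, -1.5, 0], [0.1, 0, 0, -2, 0], [0.1, 0, 0, -2, 0], [0.1, 0, 0, -2, 0], [0.1, 0, 0, -1, 0], [0.1, 0, 0, -0.5, 0], [0.1, 0, 0, 0, 0]])

```text
t: 17.25
ee_pos: [493.5, 399.2, 64.4]
tool_rot: [3.098, 0.003, -0.003]
wrist_force: [0.4, -0.4, -4.7]
finger_gap: 33.6
```

Emit:
jog_arm(deltas=[[0.1, 0, 0, -0.5, 0], [0.1, 0, 0, -0.4, 0], [0.1, 0, 0, -0.3, 0], [0.1, 0, 0, 0, 0]])

```text
t: 17.75
ee_pos: [494.2, 400.4, 53.4]
tool_rot: [3.101, 0.001, -0.002]
wrist_force: [0.0, -0.0, -4.9]
finger_gap: 33.7
```

Emit:
jog_arm(deltas=[[0.1, 0, 0, -0.25, 0], [0.1, 0, 0, -0.2, 0], [0.1, 0, 0, 0, 0]])

```text
t: 18.12
ee_pos: [494.6, 401.2, 51.3]
tool_rot: [3.102, -0.001, -0.002]
wrist_force: [0.4, 0.0, -5.5]
finger_gap: 33.7
```

Emit:
jog_arm(deltas=[[0.1, 0, 0, -0.25, 0], [0.1, 0, 0, -0.2, 0], [0.1, 0, 0, -0.2, 0], [0.1, 0, 0, 0, 0]])

```text
t: 18.62
ee_pos: [494.6, 401.4, 51.1]
tool_rot: [3.102, -0.004, -0.003]
wrist_force: [0.2, -0.8, -5.2]
finger_gap: 33.6
```

Emit:
jog_arm(deltas=[[0.1, 0, 0, -0.5, 0], [0.1, 0, 0, 0, 0]])

```text
t: 18.88
ee_pos: [494.6, 402.2, 51.1]
tool_rot: [3.102, -0.006, -0.002]
wrist_force: [-0.7, 0.6, -5.3]
finger_gap: 33.6
```

```bash
python3 - <<'E'
from h import *
o=observe(); print(o['joints'].round(3),o['joint_torque'].round(1))
for n in('top','side'): save(n,n+'3')
p=cv2.imread('pics/top3.png'); s=cv2.imread('pics/side3.png')
cv2.imwrite('pics/c6.png',np.hstack([cv2.resize(p[100:280,60:280],(440,360)),cv2.resize(s[90:220,200:330],(360,360),interpolation=cv2.INTER_CUBIC)]))
E
```

```text
[-0.51   0.781 -0.397  1.574  0.399  0.893 -1.067] [  0.  -52.2  -5.2 -14.5   0.    0.3  -0. ]
```

View pics/c6.png

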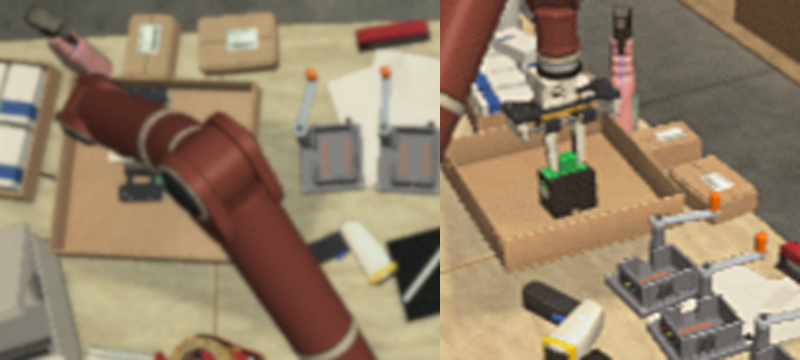

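Emit:
jog_arm(deltas=[[0.1, 0, 0, -0.4, 0]])

```text
t: 19.1
ee_pos: [494.8, 402.0, 50.4]
tool_rot: [3.1, -0.006, -0.003]
wrist_force: [-7.7, -8.4, 33.2]
finger_gap: 33.3
```

Contact is confirmed: +33 N while pressing at the expected floor height. Releasing, then rising.

Emit:
jog_arm(deltas=[[0.1, 0, 0, 0, 0], [0.5, 0, 0, 0, 0], [0.65, 0, 0, 0, 0], [0.65, 0, 0, 0, 0], [0.65, 0, 0, 0, 0], [0.65, 0, 0, 1.5, 0], [0.65, 0, 0, 2, 0], [0.65, 0, 0, 2.5, 0], [0.65, 0, 0, 2.5, 0], [0.65, 0, 0, 1, 0], [0.65, 0, 0, 0, 0]])

```text
t: 20.48
ee_pos: [496.3, 404.1, 151.6]
tool_rot: [3.106, -0.01, -0.003]
wrist_force: [-0.2, 0.9, 0.1]
finger_gap: 60.6
```

Emit:
jog_arm(deltas=[[0.65, 0.5, -4, 0, 0.1], [0.65, 0.5, -5, 0, 0.1], [0.65, 0.5, -5, 0, 0.1], [0.65, 0.5, -5, 0, 0.1], [0.65, 0.5, -5, 0, 0.1], [0.65, 0.5, -5, 0, 0.1], [0.65, 0.5, -5, 0, 0.1], [0.65, 0.4, -5, 0, 0.1], [0.65, 0.4, -5, 0, 0.1], [0.65, 0.4, -5, 0, 0.1], [0.65, 0.4, -5, 0, 0.1], [0.65, 0.4, -5, 0, 0.1], [0.65, 0.4, -5, 0, 0.1], [0.65, 0.4, -5, 0, 0.1], [0.65, 0.4, -4, 0, 0.1], [0.65, 0, 0, 0, 0]])

```text
t: 22.48
ee_pos: [549.9, -352.5, 134.7]
tool_rot: [3.124, 0.001, 1.548]
wrist_force: [-0.2, 0.5, -0.6]
finger_gap: 60.4
```

```bash
python3 kn.py 4 | grep -v "red 1[02]"; python3 -c "
from h import *;print(observe()['joints'].round(2))"
```

```text
top orange 15 [297.4 132.6] [ 638. -126.  125.]
top orange 17 [215.1 136.8] [631. 152. 125.]
top orange 11 [252.1 135.4] [633.  27. 125.]
top orange 9 [360.3 186.3] [ 448. -328.  125.]
top orange 5 [359.8 202.4] [ 394. -323.  125.]
top red 150 [254.9 115.9] [712.  19. 100.]
top red 225 [359.9 159.6] [ 546. -335.  100.]
top red 262 [360.  193.2] [ 430. -329.  100.]
top green 283 [359.8 175.8] [ 490. -331.  100.]
top green 300 [359.8 211.3] [ 369. -325.  100.]
side orange 17 [298.6 162.5] [628. 155. 113.]
side orange 19 [315.2 177.6] [628.  26. 113.]
side orange 15 [338.1 197.1] [ 633. -125.  113.]
side orange 3 [358. 236.] [ 563. -334.  113.]
side red 83 [331.7 183. ] [677. -24. 100.]
side red 177 [353.8 243.3] [ 538. -346.  100.]
side red 221 [326.  255.4] [ 421. -344.  100.]
side green 221 [340.7 249.7] [ 480. -348.  100.]
side green 211 [311.2 261.3] [ 363. -342.  100.]
side green 34 [303.  268.5] [ 323. -355.  100.]
22.575 [ 551.  -347.2  135.8] [ 3.123e+00 -1.000e-03  1.555e+00] [0.4 0.4 0.2]
[ 1.    0.8  -0.88  1.48  0.65  1.15  1.56]
```

Emit:
jog_arm(deltas=[[0.65, 0.9, 1.2, -1.5, -0.03], [0.65, 0, 0, -2.0, 0], [0.65, 0, 0, -1.5, 0], [0.65, 0, 0, 0, 0]])

```text
t: 23.08
ee_pos: [559.9, -329.3, 83.5]
tool_rot: [3.125, -0.003, 1.532]
wrist_force: [0.4, 0.2, 0.4]
finger_gap: 60.3
```

Emit:
jog_arm(deltas=[[0.65, 0, -0.6, -1.0, -0.005], [0.65, 0, 0, -1.0, 0], [0.65, 0, 0, -0.7, 0], [0.65, 0, 0, 0, 0]])

```text
t: 23.58
ee_pos: [560.0, -337.0, 55.2]
tool_rot: [3.124, -0.002, 1.525]
wrist_force: [-0.0, 0.4, 0.1]
finger_gap: 60.4
```

Emit:
jog_arm(deltas=[[0.4, 0, 0.1, 0, 0], [0.1, 0, 0, 0, 0], [0.1, 0, 0, 0, 0], [0.1, 0, 0, 0, 0], [0.1, 0, 0, 0, 0]], force=45)

```text
t: 24.2
ee_pos: [560.5, -337.7, 56.3]
tool_rot: [3.122, 0.001, 1.524]
wrist_force: [0.8, -1.3, -0.5]
finger_gap: 33.9
```

Emit:
jog_arm(deltas=[[0.1, 0, 0, 0.5, 0], [0.1, 0, 0, 0.5, 0], [0.1, 0, 0, 0.5, 0], [0.1, 0, 0, 0.5, 0]])

```text
t: 24.7
ee_pos: [558.8, -336.2, 75.2]
tool_rot: [3.127, -0.002, 1.526]
wrist_force: [1.0, -0.3, -3.3]
finger_gap: 33.7
```

Emit:
jog_arm(deltas=[[0.1, 0.1, 0, 0.7, 0], [0.1, 0, 0, 0.7, 0], [0.1, 0, 0, 0.7, 0], [0.1, 0, 0, 0.7, 0]])

```text
t: 25.2
ee_pos: [559.5, -336.0, 105.3]
tool_rot: [3.127, -0.002, 1.526]
wrist_force: [-1.2, -0.3, -4.3]
finger_gap: 33.7
```

Emit:
jog_arm(deltas=[[0.1, 0.05, 0, 0.8, 0], [0.1, 0.05, 0, 0.8, 0], [0.1, 0, 0, 0.8, 0], [0.1, 0, 0, 1.0, 0], [0.1, 0, 0, 1.0, 0], [0.1, 0, 0, 1.0, 0], [0.1, 0, 0, 0, 0]])

```text
t: 26.08
ee_pos: [561.2, -335.6, 164.5]
tool_rot: [3.125, -0.002, 1.526]
wrist_force: [-0.5, -0.5, -3.5]
finger_gap: 33.5
```

```bash
python3 - <<'E'
from h import *
s,d=save('side','side5'); p,_=save('top','top5'); print(observe()['ee_pos'])
cv2.imwrite('pics/c7.png',cv2.resize(s[150:310,270:430],None,fx=3.7,fy=3.7,interpolation=cv2.INTER_CUBIC))
E
```

```text
[ 560.32078542 -335.57234446  163.16420022]
```

View pics/c7.png

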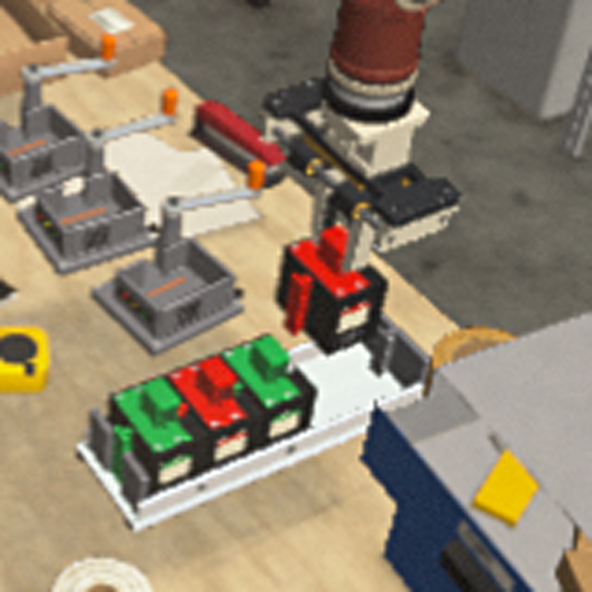

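The first flat is lifted clear and its neighbours stayed down. It goes to charger_2 next.

Emit:
jog_arm(deltas=[[0.1, -0.5, 1, 0, -0.097], [0.1, -0.4, 1.2, 0, -0.097], [0.1, -0.3, 1.2, 0, -0.097], [0.1, -0.3, 1.2, 0, -0.097], [0.1, -0.3, 1.2, 0, -0.097], [0.1, -0.3, 1.2, 0, -0.097], [0.1, -0.3, 1.2, 0, -0.097], [0.1, -0.3, 1.2, 0, -0.097], [0.1, -0.3, 1.2, 0, -0.097], [0.1, -0.2, 1.2, 0, -0.097], [0.1, -0.2, 1.2, 0, -0.097], [0.1, -0.2, 1.2, 0, -0.097], [0.1, -0.2, 1.2, 0, -0.097], [0.1, -0.2, 1.2, 0, -0.097], [0.1, 0, 0.5, 0, -0.09], [0.1, 0, 0, 0, 0]])

```text
t: 28.18
ee_pos: [512.2, -155.1, 154.8]
tool_rot: [-3.139, 0.003, 0.036]
wrist_force: [0.5, 0.6, -3.3]
finger_gap: 33.5
```

Emit:
jog_arm(deltas=[[0.1, 0.9, -0.4, -0.5, 0.04], [0.1, 0, 0, -1.5, 0], [0.1, 0, 0, -1.2, 0], [0.1, 0, 0, 0, 0], [0.1, 0, 0, 0, 0]])

```text
t: 28.8
ee_pos: [520.9, -160.7, 118.7]
tool_rot: [-3.138, 0.006, 0.08]
wrist_force: [0.2, -0.5, -3.3]
finger_gap: 33.7
```

```bash
python3 - <<'E'
from h import *
s,d=save('side','side6'); p,dt=save('top','top6'); o=observe(); print(o['ee_pos'],o['tool_rot'],o['joints'].round(2))
cv2.imwrite('pics/c8.png',np.hstack([cv2.resize(s[165:250,290:375],(400,400),interpolation=cv2.INTER_CUBIC),cv2.resize(p[120:220,240:340],(400,400),interpolation=cv2.INTER_CUBIC)]))
E
```

```text
[ 520.88363164 -160.72640978  119.01646505] [-3.13860872  0.00547512  0.08021214] [ 0.59  0.58 -0.51  1.8   0.36  0.86 -0.01]
```

View pics/c8.png

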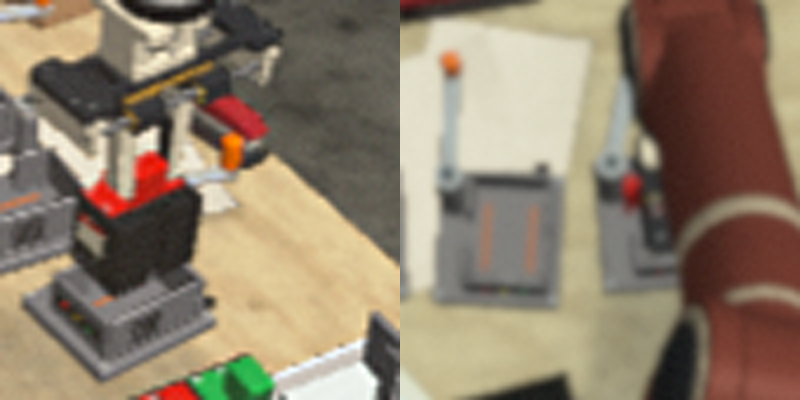

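Emit:
jog_arm(deltas=[[0.1, 0, 0.15, -0.6, -0.003], [0.1, 0, 0, -0.6, 0], [0.1, 0, 0, -0.5, 0]])

```text
t: 29.28
ee_pos: [521.7, -159.2, 102.1]
tool_rot: [-3.14, 0.003, 0.077]
wrist_force: [-0.1, -0.4, -3.7]
finger_gap: 33.6
```

Emit:
jog_arm(deltas=[[0.1, -0.05, 0, -0.5, 0], [0.1, 0, 0, -0.5, 0], [0.1, 0, 0, -0.5, 0]])

```text
t: 29.65
ee_pos: [521.1, -159.1, 85.8]
tool_rot: [-3.139, 0.003, 0.077]
wrist_force: [-0.1, 0.1, -4.8]
finger_gap: 34.0
```

Emit:
jog_arm(deltas=[[0.1, 0, 0, -0.6, 0], [0.1, 0, 0, -0.6, 0], [0.1, 0, 0, -0.5, 0], [0.1, 0, 0, -0.4, 0]])

```text
t: 30.15
ee_pos: [521.2, -159.2, 63.2]
tool_rot: [-3.139, 0.003, 0.077]
wrist_force: [-0.1, 0.0, -4.3]
finger_gap: 33.7
```

Emit:
jog_arm(deltas=[[0.1, 0, 0, -0.3, 0], [0.1, 0, 0, -0.3, 0]])

```text
t: 30.4
ee_pos: [520.9, -158.1, 62.3]
tool_rot: [3.142, 0.005, 0.077]
wrist_force: [-7.4, 1.3, 20.0]
finger_gap: 33.7
```

Seated at z 62.3, as predicted, with floor contact felt. Releasing and moving to knob 2.

Emit:
jog_arm(deltas=[[0.1, 0, 0, 0, 0], [0.5, 0, 0, 0, 0], [0.65, 0, 0, 0, 0], [0.65, 0, 0, 0, 0], [0.65, 0, 0, 1.5, 0], [0.65, 0, 0, 2.5, 0], [0.65, 0, 0, 2.5, 0], [0.4, 0.9, 0.25, 0, 0.1], [0.4, 0.9, 0.25, 0, 0.1], [0.4, 0.9, 0.25, 0, 0.1], [0.4, 0.9, 0.25, 0, 0.1], [0.4, 0.9, 0.25, 0, 0.1], [0.4, 0.9, 0.25, 0, 0.1], [0.4, 0.9, 0.25, 0, 0.1], [0.4, 0.9, 0.25, 0, 0.1], [0.4, 0.9, 0.25, 0, 0.1], [0.4, 0.9, 0.25, 0, 0.1], [0.4, 0.9, 0.25, 0, 0.1], [0.4, 0.9, 0.25, 0, 0.1], [0.4, 0.9, 0.25, 0, 0.1]])

```text
t: 32.9
ee_pos: [647.6, -127.0, 147.7]
tool_rot: [3.128, -0.009, 1.417]
wrist_force: [0.1, 0.6, -0.1]
finger_gap: 37.2
```

```bash
python3 kn.py 7 | grep -E "orange|red 2|^[0-9]|red 1[5-9]"; python3 - <<'E'
from m import *
p=cv2.imread('pics/top7.png'); P=cloud('top',np.load('pics/top7.npy'))
m=(abs(P[...,0]-521)<45)&(abs(P[...,1]+159)<40)&(P[...,2]>70)&(P[...,2]<140)
q=P[m]; print('pack2',m.sum(),np.percentile(q[:,2],[10,30,50,70,95]).round(1))
E
```

```text
top orange 15 [297.4 132.6] [ 638. -126.  125.]
top orange 16 [215.  136.6] [632. 152. 125.]
top orange 11 [252.1 135.4] [633.  27. 125.]
top red 254 [305. 169.] [ 518. -148.  100.]
side orange 17 [298.6 162.5] [628. 155. 113.]
side orange 20 [315.4 177.1] [631.  29. 113.]
side orange 16 [339.3 197.5] [ 636. -129.  113.]
side red 214 [326.  255.3] [ 421. -344.  100.]
33.0 [ 648.  -126.5  147.4] [ 3.127 -0.01   1.414] [0.6 0.8 0.2]
pack2 427 [ 79.2  83.   85.7  89.3 115.9]
```

Emit:
jog_arm(deltas=[[0.4, -1.0, 0, -1.0, -0.05], [0.4, 0, 0, -2.5, 0], [0.4, 0, 0, -2.5, 0], [0.4, 0, 0, -1.2, 0], [0.4, 0, 0, 0, 0]])

```text
t: 33.62
ee_pos: [637.4, -128.1, 77.2]
tool_rot: [3.124, -0.009, 1.352]
wrist_force: [0.7, -0.1, 1.1]
finger_gap: 37.2
```

Emit:
jog_arm(deltas=[[0.4, -0.26, -0.88, -0.3, -0.1], [0.4, -0.34, -0.85, 0, -0.1], [0.4, -0.43, -0.82, 0, -0.1], [0.4, -0.5, -0.77, 0, -0.1], [0.4, -0.58, -0.72, 0, -0.1], [0.4, -0.65, -0.65, 0, -0.1], [0.4, -0.71, -0.58, 0, -0.1], [0.4, 0, 0, 0, 0]])

```text
t: 34.62
ee_pos: [610.3, -175.8, 85.3]
tool_rot: [3.112, -0.028, 0.628]
wrist_force: [0.2, 0.7, -0.3]
finger_gap: 37.2
```

Emit:
jog_arm(deltas=[[0.4, -0.71, -0.55, -1.0, -0.06], [0.4, -0.76, -0.51, -0.2, -0.08], [0.4, -0.81, -0.43, -0.1, -0.1], [0.4, -0.85, -0.35, -0.1, -0.1], [0.4, -0.88, -0.26, -0.1, -0.1], [0.4, -0.9, -0.17, 0, -0.1], [0.4, -0.5, 0, 0, 0]])

```text
t: 35.5
ee_pos: [567.9, -195.3, 77.9]
tool_rot: [3.105, -0.054, 0.087]
wrist_force: [1.9, -0.5, -0.9]
finger_gap: 37.4
```

Emit:
jog_arm(deltas=[[0.4, -0.7, -0.1, 0, 0], [0.4, -0.6, -0.1, 0, 0], [0.4, -0.5, 0, 0, 0]])

```text
t: 35.88
ee_pos: [550.8, -197.6, 78.9]
tool_rot: [3.104, -0.057, 0.092]
wrist_force: [0.9, -0.3, 0.7]
finger_gap: 37.2
```

Emit:
jog_arm(deltas=[[0.4, -0.4, 0, 0, 0], [0.4, -0.4, 0, 0, 0]])

```text
t: 36.12
ee_pos: [546.0, -197.6, 79.6]
tool_rot: [3.104, -0.065, 0.093]
wrist_force: [10.7, -1.6, -6.3]
finger_gap: 37.3
```

Emit:
jog_arm(deltas=[[0.4, -0.4, 0, 0, 0]])

```text
t: 36.25
ee_pos: [546.4, -197.2, 80.4]
tool_rot: [3.104, -0.075, 0.094]
wrist_force: [7.4, -0.6, -4.5]
finger_gap: 37.3
```

Emit:
jog_arm(deltas=[[0.4, 0.8, 0, 0, 0], [0.4, 0, 0, 2.5, 0], [0.4, 0, 0, 3.0, 0], [0.65, -0.8, -0.9, 0, 0.1], [0.65, -0.8, -0.9, 0, 0.1], [0.65, -0.8, -0.9, 0, 0.1], [0.65, -0.8, -0.9, 0, 0.1], [0.65, -0.8, -0.9, 0, 0.1], [0.65, -0.8, -0.9, 0, 0.1], [0.65, -0.8, -0.9, 0, 0.1], [0.65, -0.8, -0.9, 0, 0.1], [0.65, -0.8, -0.9, 0, 0.1], [0.65, -0.8, -0.9, 0, 0.1], [0.65, -0.8, -0.9, 0, 0.1], [0.65, -0.8, -0.9, 0, 0.1], [0.65, -0.8, -0.9, 0, 0.1], [0.65, -0.8, -0.9, 0, 0.1], [0.65, 0, 0, 0, 0]])

```text
t: 38.5
ee_pos: [419.6, -317.9, 129.0]
tool_rot: [-3.138, -0.052, 1.546]
wrist_force: [-0.2, 1.0, 0.0]
finger_gap: 60.6
```

```bash
python3 kn.py 8; python3 -c "
from h import *;print(observe()['joints'].round(2))"
```

```text
top orange 17 [215.1 136.8] [631. 152. 125.]
top orange 11 [252.1 135.4] [633.  27. 125.]
top orange 13 [320.  155.7] [ 556. -199.  125.]
top orange 5 [359.8 202.4] [ 394. -323.  125.]
top red 151 [255.2 115.8] [712.  17. 100.]
top red 209 [305.1 170.6] [ 512. -149.  100.]
top red 87 [360.2 197.7] [ 415. -329.  100.]
top green 36 [355.8 171.5] [ 505. -319.  100.]
top green 14 [357.1 179.9] [ 476. -322.  100.]
top green 302 [359.8 211.4] [ 369. -325.  100.]
side orange 16 [298.6 163.1] [626. 151. 113.]
side orange 22 [315.3 177.1] [631.  29. 113.]
side red 10 [344.4 191.3] [689. -95. 100.]
side red 34 [310.8 217.6] [ 482. -161.  100.]
side red 221 [326.  255.4] [ 421. -344.  100.]
side green 215 [340.7 249.7] [ 480. -348.  100.]
side green 214 [311.3 261.2] [ 364. -342.  100.]
side green 35 [302.9 269.2] [ 321. -357.  100.]
38.6 [ 420.8 -316.9  129.5] [-3.14  -0.052  1.548] [ 0.5  0.3 -0.4]
[ 1.23  0.69 -0.98  1.8   0.61  1.02  1.56]
```

Knob 2 is at (556,−199), against (554.9,−198.9) expected for shut. But lever pushing tilted the tool about 3° (lean +y), which could make a flat bind in the row. I'll correct the tilt by pressing the closed tips against the carrier's inner rail in its empty slot. First I'll check clearance there.

```bash
python3 - <<'E'
from h import *
for n in('top','side'):
    P=cloud(n,np.load(f'pics/{n}1.npy'))
    m=(P[...,0]>480)&(P[...,0]<700)&(P[...,1]<-395)&(P[...,1]>-600)&(P[...,2]>50)
    q=P[m]; print(n,len(q),'max y',np.sort(q[:,1])[-5:].round(0))
    m=(P[...,0]>580)&(P[...,0]<620)&(P[...,1]<-250)&(P[...,1]>-420)
    q=P[m]; 
    for y in range(-420,-250,10):
        k=(q[:,1]>=y)&(q[:,1]<y+10)
        if k.any(): print(y,np.percentile(q[k,2],[5,50,95]).round(0),end=' ')
    print()
E
```

```text
top 2615 max y [-402. -400. -399. -398. -397.]
-420 [-7. -1.  6.] -410 [-8.  0.  5.] -400 [-5.  2. 26.] -390 [ 9. 27. 34.] -380 [ 6. 15. 79.] -370 [ 6. 10. 82.] -360 [ 8. 11. 81.] -350 [-0. 15. 82.] -340 [ 9. 15. 68.] -330 [ 8. 74. 80.] -320 [ 7. 77. 83.] -310 [ 4. 74. 80.] -300 [ 9. 28. 80.] -290 [ 3. 12. 33.] -280 [-7.  1.  7.] -270 [-6. -1.  5.] -260 [-5. -1.  7.] 
side 1964 max y [-516. -516. -516. -516. -515.]
-400 [-4. 23. 31.] -390 [10. 26. 53.] -380 [30. 63. 79.] -370 [ 6.  8. 79.] -360 [ 6. 43. 80.] -350 [74. 75. 76.] -300 [79. 79. 79.]
```

Emit:
jog_arm(deltas=[[0.3, 3, -0.2, 0.5, -0.01], [0.1, 4, -0.3, 0, -0.01], [0, 4, -0.3, 0, 0], [0, 4, -0.3, 0, 0], [0, 2, -0.3, 0, 0], [0, 0, 0, 0, 0], [0, 0, 0, 0, 0]])

```text
t: 39.48
ee_pos: [595.6, -323.9, 134.5]
tool_rot: [-3.134, -0.053, 1.527]
wrist_force: [0.2, -0.5, 0.4]
finger_gap: 0.4
```

Emit:
jog_arm(deltas=[[0, 0.4, -1.0, -2, 0], [0, 0, 0, -3, 0], [0, 0, 0, -3, 0], [0, 0, 0, -3, 0], [0, 0, 0, -2, 0], [0, 0, 0, -0.5, 0], [0, 0, 0, 0, 0]])

```text
t: 40.35
ee_pos: [592.6, -341.1, -9.6]
tool_rot: [-3.128, -0.049, 1.519]
wrist_force: [0.5, -0.2, -0.0]
finger_gap: 0.4
```

Now pushing +y against the rail.

Emit:
jog_arm(deltas=[[0, 0, 1.5, 0, 0], [0, 0, 1, 0, 0], [0, 0, 0.5, 0, 0], [0, 0, 0.4, 0, 0], [0, 0, 0.4, 0, 0]])

```text
t: 40.98
ee_pos: [595.2, -301.8, -5.7]
tool_rot: [-3.134, -0.045, 1.52]
wrist_force: [0.8, -5.1, 0.4]
finger_gap: 0.4
```

Emit:
jog_arm(deltas=[[0, 0, 0.4, -0.1, 0], [0, 0, 0.4, -0.1, 0], [0, 0, 0.4, -0.1, 0], [0, 0, 0.4, -0.1, 0]])

```text
t: 41.48
ee_pos: [595.2, -302.6, -5.7]
tool_rot: [-3.138, -0.02, 1.509]
wrist_force: [-1.3, -5.3, 5.2]
finger_gap: 0.7
```

It works. Three more rows.

Emit:
jog_arm(deltas=[[0, 0, 0.4, -0.1, 0], [0, 0, 0.4, -0.1, 0], [0, 0, 0.4, -0.1, 0]])

```text
t: 41.85
ee_pos: [595.3, -303.3, -5.5]
tool_rot: [-3.142, -0.002, 1.499]
wrist_force: [-1.1, -4.9, 5.3]
finger_gap: -0.0
```

Emit:
jog_arm(deltas=[[0, 0, -1.2, 0, 0], [0, 0, -1.2, 0.5, 0], [0, 0, 0, 3, 0], [0, 0, 0, 3.5, 0], [0, 0, 0, 3.5, 0], [0, 0, 0, 2, 0], [0.3, -3, 0, 0, 0.014], [0.65, -4, 0, 0, 0.014], [0.65, -4, 0, 0, 0], [0.65, -2.5, 0, 0, 0], [0.65, -1, 0, 0, 0], [0.65, 0, 0, 0, 0], [0.65, 0, 0, 0, 0]])

```text
t: 43.48
ee_pos: [445.4, -327.4, 119.8]
tool_rot: [-3.138, -0.016, 1.525]
wrist_force: [-1.1, 0.1, 0.3]
finger_gap: 59.9
```

Emit:
jog_arm(deltas=[[0.65, -0.5, -0.3, -1.5, 0], [0.65, 0, 0, -2.0, 0], [0.65, 0, 0, -1.2, 0], [0.65, 0, 0, 0, 0]])

```text
t: 43.98
ee_pos: [441.8, -329.8, 68.9]
tool_rot: [-3.139, -0.018, 1.527]
wrist_force: [0.4, 0.1, 0.4]
finger_gap: 60.2
```

Emit:
jog_arm(deltas=[[0.65, -0.15, -0.1, -0.7, 0], [0.65, 0, 0, -0.5, 0], [0.65, 0, 0, 0, 0], [0.4, 0, 0, 0, 0], [0.1, 0, 0, 0, 0], [0.1, 0, 0, 0, 0], [0.1, 0, 0, 0, 0], [0.1, 0, 0, 0, 0]], force=45)

```text
t: 44.98
ee_pos: [441.5, -332.5, 57.5]
tool_rot: [3.141, -0.015, 1.526]
wrist_force: [0.7, -0.7, -0.5]
finger_gap: 33.5
```

Emit:
jog_arm(deltas=[[0.1, 0, 0, 0.5, 0], [0.1, 0, 0, 0.5, 0], [0.1, 0, 0, 0.5, 0], [0.1, 0, 0, 0.5, 0]])

```text
t: 45.48
ee_pos: [439.9, -330.9, 76.8]
tool_rot: [-3.139, -0.018, 1.527]
wrist_force: [-0.3, 0.2, -4.7]
finger_gap: 34.0
```

Emit:
jog_arm(deltas=[[0.1, 0.1, 0, 0.6, 0], [0.1, 0, 0, 0.6, 0], [0.1, 0, 0, 0.6, 0], [0.1, 0, 0, 0.6, 0]])

```text
t: 45.98
ee_pos: [440.1, -330.8, 102.4]
tool_rot: [-3.137, -0.018, 1.527]
wrist_force: [-0.4, -0.8, -4.6]
finger_gap: 34.0
```

```bash
python3 kn.py 9 | grep -E "green|^[0-9]"
```

```text
top green 17 [349.9 176.6] [ 488. -298.  100.]
top green 307 [359.8 211.2] [ 370. -325.  100.]
side green 92 [344.4 251.5] [ 485. -361.  100.]
side green 213 [311.2 261.3] [ 363. -342.  100.]
side green 33 [303.  268.5] [ 323. -355.  100.]
46.075 [ 440.7 -330.9  102.9] [-3.138 -0.017  1.527] [-0.2  0.5 -4.4]
```

Emit:
jog_arm(deltas=[[0.1, 0.05, 0, 0.8, 0], [0.1, 0.05, 0, 0.8, 0], [0.1, 0, 0, 0.8, 0], [0.1, 0, 0, 0.8, 0], [0.1, 0, 0, 1.0, 0], [0.1, 0, 0, 1.0, 0], [0.1, 0, 0, 1.0, 0], [0.1, 0, 0, 0, 0]])

```text
t: 47.08
ee_pos: [441.6, -330.7, 169.7]
tool_rot: [-3.138, -0.017, 1.528]
wrist_force: [0.0, -1.1, -5.1]
finger_gap: 33.7
```

```bash
python3 - <<'E'
from h import *
s,d=save('side','side10'); p,_=save('top','top10'); print(observe()['ee_pos'],observe()['wrist_force'])
cv2.imwrite('pics/c9.png',cv2.resize(s[150:310,250:410],None,fx=3.7,fy=3.7,interpolation=cv2.INTER_CUBIC))
E
```

```text
[ 440.69527145 -330.56168269  168.54466352] [-0.88179189 -0.50699693 -4.19274032]
```

View pics/c9.png

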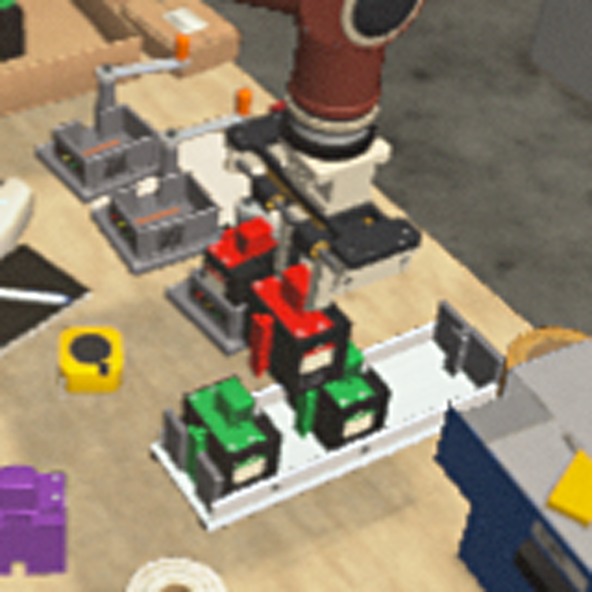

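Both greens are still standing in the carrier. I'll raise and carry the second flat to charger_1, passing above charger_2.

Emit:
jog_arm(deltas=[[0.1, 0, 0, 2.0, 0], [0.1, 0, 0, 2.5, 0], [0.1, 0.37, 1.7, 0.1, -0.094], [0.1, 0.37, 1.8, 0.1, -0.094], [0.1, 0.37, 1.8, 0.1, -0.094], [0.1, 0.37, 1.8, 0.1, -0.094], [0.1, 0.37, 1.8, 0.1, -0.094], [0.1, 0.37, 1.8, 0.1, -0.094], [0.1, 0.37, 1.8, 0.1, -0.094], [0.1, 0.37, 1.8, 0.1, -0.094], [0.1, 0.37, 1.8, 0.1, -0.094], [0.1, 0.37, 1.8, 0.1, -0.094], [0.1, 0.37, 1.8, 0.1, -0.094], [0.1, 0.37, 1.8, 0.1, -0.094], [0.1, 0.37, 1.8, 0.1, -0.094], [0.1, 0.37, 1.8, 0.1, -0.094], [0.1, 0.37, 1.8, 0.1, -0.094], [0.1, 0.37, 1.8, 0.1, -0.094], [0.1, 0, 0, 0, 0], [0.1, 0, 0, 0, 0]])

```text
t: 49.68
ee_pos: [489.7, -30.6, 220.1]
tool_rot: [-3.118, -0.008, -0.015]
wrist_force: [-0.4, -0.5, -4.3]
finger_gap: 33.9
```

Emit:
jog_arm(deltas=[[0.1, 1.7, 1.3, -1, -0.055], [0.1, 0, 0, -2, 0], [0.1, 0, 0, -2.5, 0], [0.1, 0, 0, -2, 0], [0.1, 0, 0, -1, 0], [0.1, 0, 0, 0, 0], [0.1, 0, 0, 0, 0]])

```text
t: 50.55
ee_pos: [507.4, -25.7, 132.2]
tool_rot: [-3.121, -0.008, -0.077]
wrist_force: [-1.7, -0.6, -4.1]
finger_gap: 33.5
```

Emit:
jog_arm(deltas=[[0.1, 0, 0.8, 0, 0.006], [0.1, 0, 0, -0.5, 0], [0.1, 0, 0, -0.8, 0], [0.1, 0, 0, -0.5, 0], [0.1, 0, 0, 0, 0]])

```text
t: 51.18
ee_pos: [508.4, -16.8, 114.4]
tool_rot: [-3.121, -0.011, -0.07]
wrist_force: [0.6, 0.3, -4.9]
finger_gap: 33.7
```

```bash
python3 - <<'E'
from h import *
s,d=save('side','side11'); p,dt=save('top','top11'); o=observe(); print(o['ee_pos'],o['tool_rot'])
cv2.imwrite('pics/c10.png',np.hstack([cv2.resize(s[145:230,265:350],(400,400),interpolation=cv2.INTER_CUBIC),cv2.resize(p[120:220,205:305],(400,400),interpolation=cv2.INTER_CUBIC)]))
E
```

```text
[508.80711947 -16.71663968 114.83517776] [-3.1211366  -0.01173479 -0.0698064 ]
```

View pics/c10.png

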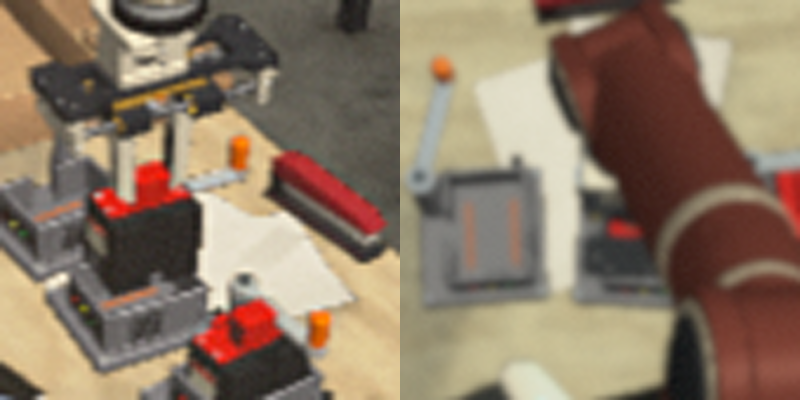

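Emit:
jog_arm(deltas=[[0.1, -0.12, -0.12, -0.5, 0], [0.1, 0, 0, -0.5, 0], [0.1, 0, 0, -0.4, 0]])

```text
t: 51.65
ee_pos: [508.0, -18.2, 100.4]
tool_rot: [-3.121, -0.013, -0.07]
wrist_force: [-0.4, 0.2, -3.8]
finger_gap: 33.9
```

Emit:
jog_arm(deltas=[[0.1, -0.05, 0, -0.5, 0], [0.1, 0, 0, -0.5, 0], [0.1, 0, 0, -0.5, 0]])

```text
t: 52.02
ee_pos: [507.6, -18.2, 84.3]
tool_rot: [-3.121, -0.013, -0.07]
wrist_force: [-0.4, -0.2, -5.0]
finger_gap: 33.6
```

Inside the pocket with no contact. Continuing down.

Emit:
jog_arm(deltas=[[0.1, 0, 0, -0.6, 0], [0.1, 0, 0, -0.6, 0], [0.1, 0, 0, -0.4, 0], [0.1, 0, 0, -0.3, 0]])

```text
t: 52.52
ee_pos: [507.6, -18.0, 63.8]
tool_rot: [-3.121, -0.013, -0.071]
wrist_force: [-5.9, 2.8, 14.5]
finger_gap: 33.6
```

Emit:
jog_arm(deltas=[[0.1, 0, 0, -0.3, 0], [0.1, 0, 0, 0, 0], [0.5, 0, 0, 0, 0], [0.65, 0, 0, 0, 0], [0.65, 0, 0, 0, 0], [0.65, 0, 0, 0, 0], [0.65, 0, 0, 1.5, 0], [0.65, 0, 0, 2.5, 0], [0.65, 0, 0, 2.5, 0], [0.65, 0, 0, 0, 0]])

```text
t: 53.78
ee_pos: [510.9, -15.4, 134.5]
tool_rot: [-3.119, -0.021, -0.069]
wrist_force: [-0.2, -0.3, -0.2]
finger_gap: 60.4
```

Emit:
jog_arm(deltas=[[0.4, 0.75, 0.28, 0, 0.1], [0.4, 0.75, 0.28, 0, 0.1], [0.4, 0.75, 0.28, 0, 0.1], [0.4, 0.75, 0.28, 0, 0.1], [0.4, 0.75, 0.28, 0, 0.1], [0.4, 0.75, 0.28, 0, 0.1], [0.4, 0.75, 0.28, 0, 0.1], [0.4, 0.75, 0.28, 0, 0.1], [0.4, 0.75, 0.28, 0, 0.1], [0.4, 0.75, 0.28, 0, 0.1], [0.4, 0.75, 0.28, 0, 0.1], [0.4, 0.75, 0.28, 0, 0.1], [0.4, 0.75, 0.28, 0, 0.1], [0.4, 0.75, 0.28, 0, 0.1], [0.4, 0.75, 0.28, 0, 0.1], [0.4, 0.75, 0.28, 0, 0.1], [0.4, 0, 0, 0, 0]])

```text
t: 55.9
ee_pos: [624.9, 26.5, 121.8]
tool_rot: [-3.105, -0.006, 1.583]
wrist_force: [-1.1, -0.6, 0.5]
finger_gap: 36.9
```

```bash
python3 kn.py 12 | grep -E "orange|^[0-9]"; python3 - <<'E'
from m import *
P=cloud('top',np.load('pics/top12.npy')); Q=cloud('side',np.load('pics/side12.npy'))
for P in(P,Q):
  for c in((507,-17),(521,-159)):
    m=(abs(P[...,0]-c[0])<45)&(abs(P[...,1]-c[1])<32)&(P[...,2]>66)&(P[...,2]<140)
    q=P[m]; print('pack',m.sum(),np.percentile(q[:,2],[10,30,50,70,90,96]).round(1))
E
```

```text
top orange 16 [215.  136.6] [632. 152. 125.]
top orange 11 [252.1 135.4] [633.  27. 125.]
side orange 16 [298.7 162.5] [629. 154. 113.]
side orange 21 [315.3 177.1] [631.  29. 113.]
side orange 6 [332.  211.5] [ 561. -183.  113.]
side orange 15 [332.4 216.2] [ 547. -205.  113.]
56.0 [624.6  26.1 122.1] [-3.105 -0.005  1.583] [ 0.  -0.6  1.1]
pack 420 [ 79.   83.1  85.9  89.4 113.1 116.8]Traceback (most recent call last):
  File "<stdin>", line 6, in <module>
    return _quantile_unchecked(
        a, q, axis, out, overwrite_input, method, keepdims, weights)
    return _ureduce(a,
                    func=_quantile_ureduce_func,
    ...<5 lines>...
                    overwrite_input=overwrite_input,
                    method=method)
    r = func(a, **kwargs)
    result = _quantile(arr,
                       quantiles=q,
    ...<2 lines>...
                       out=out,
                       weights=wgt)
    slices_having_nans = np.isnan(arr[-1, ...])
                                  ~~~^^^^^^^^^
IndexError: index -1 is out of bounds for axis 0 with size 0
```

Pack 1 has the same height profile as the seated pack 2, so it is seated. Straddling knob 1.

Emit:
jog_arm(deltas=[[0.4, 0.75, 0.1, -0.5, -0.04], [0.4, 0, 0, -2.0, 0], [0.4, 0, 0, -1.5, 0], [0.4, 0, 0, -0.5, 0], [0.4, 0, 0, 0, 0]])

```text
t: 56.62
ee_pos: [630.9, 26.0, 72.5]
tool_rot: [-3.102, -0.003, 1.537]
wrist_force: [1.0, -0.2, 0.1]
finger_gap: 37.1
```

Emit:
jog_arm(deltas=[[0.4, -0.05, -0.9, -0.1, -0.1], [0.4, -0.18, -0.9, -0.1, -0.1], [0.4, -0.26, -0.87, -0.1, -0.1], [0.4, -0.35, -0.83, -0.1, -0.1], [0.4, -0.43, -0.79, -0.1, -0.1], [0.4, -0.51, -0.74, -0.1, -0.1], [0.4, -0.59, -0.69, -0.1, -0.1], [0.4, -0.66, -0.63, -0.1, -0.1], [0.4, 0, 0, 0, 0]])

```text
t: 57.75
ee_pos: [606.8, -30.4, 71.5]
tool_rot: [-3.111, -0.026, 0.716]
wrist_force: [0.4, -0.2, -0.5]
finger_gap: 37.2
```

Emit:
jog_arm(deltas=[[0.4, -0.5, -0.78, 0, -0.05], [0.4, -0.72, -0.6, -0.1, -0.1], [0.4, -0.78, -0.5, 0, -0.1], [0.4, -0.82, -0.41, -0.1, -0.1], [0.4, -0.86, -0.32, 0, -0.1], [0.4, -0.89, -0.24, 0, -0.1], [0.4, -0.7, -0.1, 0, -0.1]])

```text
t: 58.62
ee_pos: [557.5, -58.8, 71.9]
tool_rot: [-3.11, -0.039, 0.043]
wrist_force: [0.6, 0.1, -0.4]
finger_gap: 37.2
```

Emit:
jog_arm(deltas=[[0.4, -0.8, -0.1, 0, -0.05], [0.4, -0.7, -0.1, 0, -0.05], [0.4, -0.6, 0, 0, 0], [0.4, -0.4, 0, 0, 0]])

```text
t: 59.12
ee_pos: [533.5, -62.3, 72.9]
tool_rot: [-3.111, -0.044, -0.062]
wrist_force: [1.5, -0.8, -0.9]
finger_gap: 37.2
```

Emit:
jog_arm(deltas=[[0.4, -0.4, 0, 0, 0], [0.4, -0.4, 0, 0, 0], [0.4, -0.4, 0, 0, 0]])

```text
t: 59.5
ee_pos: [525.5, -62.5, 73.6]
tool_rot: [-3.11, -0.053, -0.062]
wrist_force: [10.5, -1.1, -7.8]
finger_gap: 37.4
```

At the stop (10.5 N). One more push to confirm, then back off and rise clear.

Emit:
jog_arm(deltas=[[0.4, -0.4, 0, 0, 0], [0.4, 0.8, 0, 0, 0], [0.4, 0, 0, 2.5, 0], [0.4, 0, 0, 3, 0], [0.4, 0, 0, 3, 0], [0.4, 0, 0, 2, 0], [0.4, -2, -4, 0, 0], [0.4, -2, -5, 0, 0], [0.4, 0, -5, 0, 0], [0.4, 0, -5, 0, 0], [0.4, 0, -5, 0, 0], [0.4, -1, -5, 0, 0], [0.4, -1.5, -5, 0, 0], [0.4, -2, -5, 0, 0], [0.4, -3, -4, 0, 0], [0.4, -3, -3, 0, 0], [0.4, 0, 0, 0, 0]])

```text
t: 61.62
ee_pos: [372.4, -523.2, 177.1]
tool_rot: [-3.088, -0.034, -0.046]
wrist_force: [-0.3, -0.2, 0.2]
finger_gap: 37.1
```

```bash
python3 kn.py 13; python3 - <<'E'
from ed import *
p=cv2.imread('pics/top13.png'); s=cv2.imread('pics/side13.png')
cv2.imwrite('pics/c11.png',np.hstack([cv2.resize(p[100:250,70:400],(460,209)).repeat(1,0)]) if 0 else np.vstack([cv2.resize(p[100:250,70:400],(792,300),interpolation=cv2.INTER_CUBIC),cv2.resize(s[130:290,190:410],(792,300),interpolation=cv2.INTER_CUBIC)]))
P=cloud('top',np.load('pics/top13.npy'))
for nm,c in dict(c1=(507,-17),c2=(521,-159),tray=(494,401),g1=(500,-332),g2=(380,-327)).items():
    m=(abs(P[...,0]-c[0])<18)&(abs(P[...,1]-c[1])<18); z=P[m][:,2]; print(nm,np.nanpercentile(z,[50,95]).round(1))
E
```

```text
top orange 17 [215.1 136.8] [631. 152. 125.]
top orange 13 [320.  155.7] [ 556. -199.  125.]
top orange 12 [278.7 163.1] [533. -61. 125.]
top red 153 [255.2 115.7] [712.  17. 100.]
top red 208 [305.1 170.6] [ 512. -149.  100.]
top red 196 [262.5 175.2] [500.  -6. 100.]
top green 299 [359.7 176.4] [ 488. -331.  100.]
top green 303 [359.9 211.2] [ 370. -326.  100.]
side orange 352 [333.1 162.1] [762.  84. 113.]
side orange 17 [306.9 196.6] [529. -63. 113.]
side orange 22 [332.3 214.9] [ 551. -199.  113.]
side red 110 [292.9 195.3] [494. -15. 100.]
side red 127 [315.8 215. ] [ 507. -158.  100.]
side green 42 [336.6 244.7] [ 482. -322.  100.]
side green 208 [311.2 261.5] [ 363. -343.  100.]
side green 36 [302.9 268.6] [ 322. -355.  100.]
61.725 [ 377.1 -519.   178. ] [-3.086 -0.037 -0.038] [0.2 0.5 0. ]
c1 [107.1 119.5]
c2 [110.8 120. ]
tray [ 94.8 109.7]
g1 [104.3 114.5]
g2 [104.6 112.5]
```

View pics/c11.png

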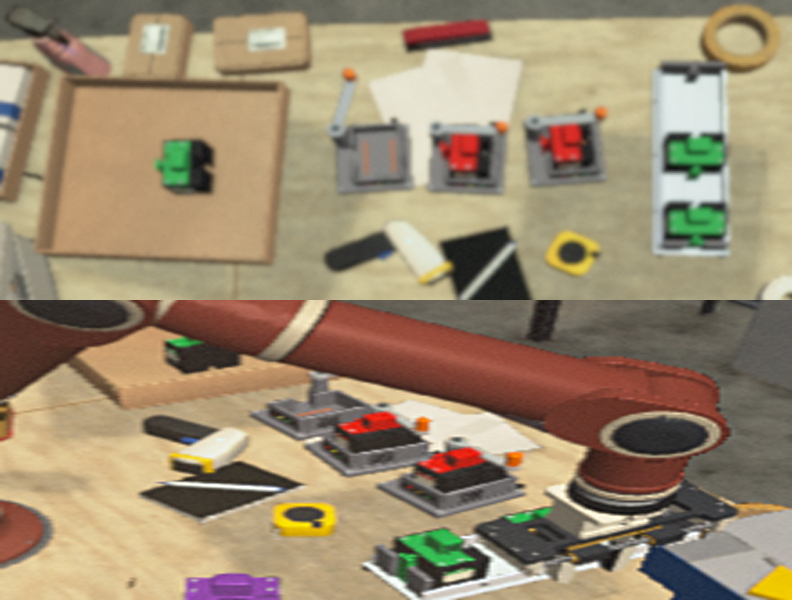

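The full pack stands upright in the tray at (180,165) in the upper half. Both reds are seated under shut levers at (463,150) and (567,143), and both greens still stand in the carrier. Handing in.

```bash
python3 -c "
from rig import *
print(close_job())"
```

```text
the job is handed in; nothing more can be done
None
```

The battery changeover is done and handed in at about 62 s, well under the 210 s limit. No verdict came back.

**What I did**
- I opened lever_0 and stood the full pack upright in the tray at about (494, 401).
- Only two flats were in the carrier. I lifted each one straight up and seated one in charger_2 and the other in charger_1. I then swung both levers shut until they hit their stops, at about 10 N.

**Last checks**
- **Levers:** knob_2 measured (556, −199) against (555, −199) expected for shut, and knob_1 (533, −61) against (536, −61).
- **Seated flats:** in the top camera's depth reading the grip tops came to about 117–120 mm, against a nominal 115 mm. That camera reads a few mm high, so I count them as fully home.
- **Good packs:** both green packs stand where they were, and their heights read as standing on the carrier deck. The one at x≈500 appears shifted by about 2 mm.
- **Tray:** the full pack stands on the floor of the tray, and I saw no sign that the tray had been knocked.

**What disagreed along the way**
- The reported TCP height was about 31 mm below where the fingertips really were. My first swing at lever_0 passed over the knob, so I corrected for the offset and repeated it.
- Pushing lever_2 shut left the tool tilted about 3°. I straightened it by pressing the closed fingers gently against the carrier's rail (about 5 N) before lifting the second flat.

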